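# Strap a milling-tool holder into the assembly fixture and lock the strap with its pin

## Task

Lay the tool holder with the gold end mill in the saddles of the assembly fixture, cutter towards the robot and flange centred under the strap, and swing the strap fully shut over it. Then push the red-handled locking pin all the way through the ears and the strap's eye from the robot's side until its handle meets the ear, and leave everything in place. Leave the drill holder in its rack and the hook spanner, hex key and height setter where they are.

Things in the scene. Friction and masses are not known exactly. Their poses are not given: they have to be found in the camera images.
- fixture: Fixed aluminium tool-assembly fixture, base 155 x 236 x 15 mm; origin on the bench under mid-strap. x: along the seated holder, away from the robot; y left; z up. Hinge ears at y -90 mm, clevis ears at y +90 mm, each over x -29 to 29 and 38 mm along y, tops 97 mm high. Strap shut, nothing is higher than 116 mm.
- seat (a point): Fixture point x -27, y 0, z 75 mm: where mill_grip lies when the holder is seated with its flange centred under the strap, its axes parallel to the fixture's. Two steel V-saddles (90 degrees, 56 mm wide, tops under 76 mm high) carry it: front at fixture x -56 to -44 mm under the neck, rear at x 14 to 30 mm under the taper, 4 mm behind the flange.
- clevis_mouth (a point): Centre of the pin bore in the outer face of the front clevis ear (fixture x -29, y 90, z 80 mm); axes as the fixture. The 17 mm bore runs along +x through front ear (14 mm), strap eye (26 mm) and rear ear (14 mm), 58 mm overall. The pin goes in along +x. The ear's face is 34 mm square about the bore.
- strap (a joint): Strap angle, rad: 0 = shut, level on its stop, eye in line with the bores; grows as it opens up and over to the right (fixture -y); starts at 1.65 to 2.0, at most 2.3. Stiff hinge: it stays at any angle; 3 to 5 N at its end moves it. When shut its top is 115.5 mm above the bench and it clears the seated flange by 1.5 mm.
- strap_hinge (a point): Point on the strap's hinge axis at mid-strap (fixture x 0, y -90, z 80 mm); axes as the fixture; the hinge axis is x.
- strap_end (a point): Point on the strap, in mid-bar, 190 mm along from the hinge axis and 28.5 mm off it. Moves with the strap: its y axis points along the bar away from the hinge, z out of the outer (top) face. Grey bar 26 mm wide (x), 14 mm thick, yellow end 29 mm beyond this point; below it the eye's lug, 163 to 197 mm from the hinge axis.
- mill_grip (a point): Neck centre of the steel holder with the gold end mill (192 mm, 0.5 to 0.8 kg); neck 36 mm diameter, grip it here. x: along its axis, cutter to taper. Along x: flange 46 mm diameter at +17 to +37, taper to +85, stud to +101; neck to -35, dark nut 42 mm diameter to -57, cutter to -91. Starts level in a rack lane, 55 mm above the bench, cutter to the robot.
- drill_grip (a point): The same point of the other holder, with a thin dark drill, which lies in the other lane. To be left alone.
- rack: Fixed black rack, 110 x 176 mm, with blue V-saddles (x as in the fixture) for two holders in lanes at y -46 and +46 mm; origin on the bench under its middle, x along the holders, cutter to taper. Which holder is in which lane varies.
- pin_grip (a point): Middle of the locking pin's flat red grip (50 mm along x, 30 mm wide along y, 14 mm thick). The pin lies flat on the bench, this point 7 mm up. x points along the pin to its nose: a steel shank, 14 mm diameter, starts 25 mm ahead of this point and is 75 mm long, the last 12 mm tapering to 6 mm. 0.12 to 0.2 kg.
- pin_shoulder (a point): Point on the pin's axis at the front of its grip, 25 mm ahead of pin_grip; meets clevis_mouth when the pin is home. Axes as pin_grip.
- hook_spanner: Hook spanner, 200 mm, flat on the bench; bystander.
- hex_key: T-handle hex key on the bench; bystander.
- height_setter: Round cream height setter, 54 mm diameter, 50 mm high; bystander.
- cutter_tip (a point): Centre of the end face of the gold cutter, 91 mm from mill_grip along the holder's -x; axes as mill_grip.
Things that resemble listed ones, but are neither listed nor needed, are in the scene too. Leave any green look-alike of the part that bears mill_grip alone. Of the things that look like the part that bears pin_grip, the smaller one is meant.

How it is judged:
By the outcome, as a careful person would: the job done as asked, in the order asked, and still so for the second after the job is handed in, with the robot touching nothing.
It also fails if it takes over 72 s, if anything falls off the work surface, if the arm or the gripper's body presses on something with over 40 N, if the wrist force passes 120 N, or if a joint passes its speed limit or range.

## Robot

A 6-joint arm with a two-finger parallel gripper is mounted at the origin on the work surface. World frame = base frame: x ahead of the robot, y to its left, z up, the work surface at z = 0. Lengths are in m, angles in rad, forces in N, time in s.
With the tool pointing down it reaches from about 0.375 to 0.925 m from the base axis. Payload 5.7 kg.
Tool frame: the origin (TCP) lies midway between the tips of the shut fingers; the grasp point (between the pads) lies 19 mm behind it; x points along the fingers, y is the direction in which the jaws open and shut, and the axes are right-handed (so a half turn about x gives the same grasp; the last joint's range is limited). The gripper opens to 88 mm and grips with 3 to 60 N. Pads are 20 mm wide; open, the fingers measure 115 mm over their backs; the gripper's body (75 mm by 178 mm) begins 61 mm behind the grasp point.
Start: joints at [-1.377, 0.359, 1.51, -0, 1.272, -0.115], TCP at [0.182, -0.572, 0.223] pointing down, gripper open.
Joint ranges: [-2.97, 2.97], [-1.01, 2.36], [0.21, 2.38], [-0.96, 4.11], [0.2, 2.71], [-2.98, 2.98]. Speed limits (rad/s): [2.39, 2.39, 3.14, 3.14, 3.14, 3.14].

## Interface

Orientations are given as a rotation vector (axis times angle).
In Python, from rig import robot, capture, workorder gives the robot as it stands. The module is installed in compiled form; this text tells all that it offers.
- The arm moves only by the tool apply_moves, never from a script. Its argument "steps" is a list of rows, each an object with "translation": the shift along the tool's x, y, z in m, a list of three; "turn": the turn, a rotation vector about the tool's x, y, z in degrees, a list of three. A call has exactly 10 rows; each row is the pose to reach, as a shift and turn from the pose measured when the call began, along the tool's axes at that moment; what a row does not reach only later rows make up. A row lasts 1/10 s, in which the tool goes at most 50 mm and 8.59 degrees, less where a joint would pass 70% of its speed; a pose out of reach is approached as far as the arm can. A call with a gripper value outside its range is refused whole. "gripper" is the finger opening in m, from 0 to 0.0878, set as the call begins (left out, the last holds). The fingers move at their own pace and stop on an object; the grip force is fixed at half the most. Time passes only in rows, so rows that repeat a pose let the fingers close, or fill a call up. It gives the time, the measured TCP pose, the force and the opening at its end, in the units of the state.
- robot.sense(): the state, without advancing time (a new reading comes with each control period).
- capture(name): name is "scene" or "top" or "wrist"; returns a dict with "color" (480x640x3 uint8, red, green, blue), "intrinsics" (3x3 intrinsics, pixels), "D" ([k1, k2, p1, p2, k3] as OpenCV has them; the pictures are not rectified), "T" (4x4, takes a point from camera to world coordinates). Camera axes: x right, y down, z forward; pixel columns grow to the right and rows downward; lengths in m; the calibration is good to about 2 mm. A picture is of the moment at which its call begins. There is no depth.
- workorder.job_done(): hands the job in, once; it reports no verdict.
The state is a dict: "clock": time; "qpos": joint angles; "qvel": joint speeds; "effort": joint torques, N m; "position": TCP position; "tcp_rot": TCP orientation; "contact_force": force on the tool from outside, world axes, zero at the start; "wrist_torque": the same for the moment, N m; "opening": finger opening in m.
Only numpy, scipy, OpenCV 4.12 (cv2) and the standard library are available. Lean on these libraries where they do the work, as an engineer would, in place of code of your own. Each camera call takes 0.05 s, during which the arm holds its last target.

## Working session

There is one attempt and no reset: what is moved stays moved. The work goes in short steps, Python scripts to look and compute and a tool call to move; the robot and the scene stay as the last step left them, time stands still between calls to the robot, and variables do not carry over. Pictures are saved under pics/ and viewed, and the job is handed in when it is done.

Besides the shell and the picture viewer there is one more tool, called after "Call:" as name(argument=value, ...) on one line, values as JSON. apply_moves: Moves the arm, as the interface text tells. Its arguments: {"type":"object","properties":{"steps":{"type":"array","items":{"type":"object","properties":{"translation":{"type":"array","items":{"type":"number"}},"turn":{"type":"array","items":{"type":"number"}}}}},"gripper":{"type":"number"}},"required":["steps"]}

```bash
mkdir -p pics; ls; cat > h.py <<'E'
import numpy as np,cv2
from scipy.spatial.transform import Rotation as R
from rig import robot,capture,workorder
def cap(name,tag):
    c=capture(name); cv2.imwrite(f'pics/{tag}.png',c['color'][:,:,::-1]); np.savez(f'pics/{tag}.npz',**c); return c
def load(tag): return dict(np.load(f'pics/{tag}.npz'))
def ray(c,uv):
    p=cv2.undistortPoints(np.array(uv,float).reshape(-1,1,2),c['intrinsics'],c['D']).reshape(-1,2)
    d=np.c_[p,np.ones(len(p))]@c['T'][:3,:3].T
    return c['T'][:3,3],d/np.linalg.norm(d,axis=1,keepdims=True)
def plane(c,uv,z):
    o,d=ray(c,uv); return o+d*((z-o[2])/d[:,2])[:,None]
def tri(cs,uvs):
    A=np.zeros((3,3));b=np.zeros(3);L=[]
    for c,uv in zip(cs,uvs):
        o,d=ray(c,[uv]);P=np.eye(3)-np.outer(d[0],d[0]);A+=P;b+=P@o;L.append((P,o))
    x=np.linalg.solve(A,b); return x,[np.linalg.norm(P@(x-o)) for P,o in L]
def proj(c,P):
    T=np.linalg.inv(c['T']); return cv2.projectPoints(np.array(P,float).reshape(-1,1,3),cv2.Rodrigues(T[:3,:3])[0],T[:3,3],c['intrinsics'],c['D'])[0].reshape(-1,2)
E
python3 - <<'E'
from h import *
for n in ['scene','top','wrist']:
    c=cap(n,n+'0'); print(n,c['intrinsics'].round(1).tolist(),c['D'],c['T'].round(3).tolist())
print(robot.sense())
E
```

```text
pics
scene [[434.6, 0.0, 313.4], [0.0, 434.6, 238.7], [0.0, 0.0, 1.0]] [-0.08634541  0.          0.          0.          0.        ] [[0.769, 0.456, -0.448, 0.965], [0.639, -0.56, 0.527, -0.505], [-0.011, -0.691, -0.723, 0.784], [0.0, 0.0, 0.0, 1.0]]
top [[477.5, 0.0, 320.6], [0.0, 477.5, 236.9], [0.0, 0.0, 1.0]] [-0.02970324  0.          0.          0.          0.        ] [[0.008, -0.996, 0.087, 0.415], [-1.0, -0.01, -0.014, 0.016], [0.015, -0.087, -0.996, 1.082], [0.0, 0.0, 0.0, 1.0]]
wrist [[360.0, 0.0, 324.3], [0.0, 360.0, 242.9], [0.0, 0.0, 1.0]] [-0.05052068  0.          0.          0.          0.        ] [[0.305, -0.913, -0.271, 0.256], [-0.952, -0.293, -0.084, -0.548], [-0.003, 0.284, -0.959, 0.385], [0.0, 0.0, 0.0, 1.0]]
{'clock': 0.15, 'qpos': array([-1.37708373e+00,  3.59355542e-01,  1.51116587e+00,  5.20987228e-05,
        1.27252203e+00, -1.15096819e-01]), 'qvel': array([-0.00166998, -0.00023132, -0.00320898, -0.0012285 , -0.00157432,
        0.00017537]), 'effort': array([-1.28075562e-04, -5.15757644e+01, -2.71009362e+01,  6.74790354e-02,
        3.05906148e-02, -8.29048122e-05]), 'position': array([ 0.18226458, -0.57108905,  0.22200003]), 'tcp_rot': array([ 2.05554778,  0.32142772, -2.05556289]), 'contact_force': array([-0.00524535, -0.0490323 ,  0.23405347]), 'wrist_torque': array([ 0.01850698, -0.00552512, -0.06389385]), 'opening': 0.08742370139913745}
```

View pics/scene0.png

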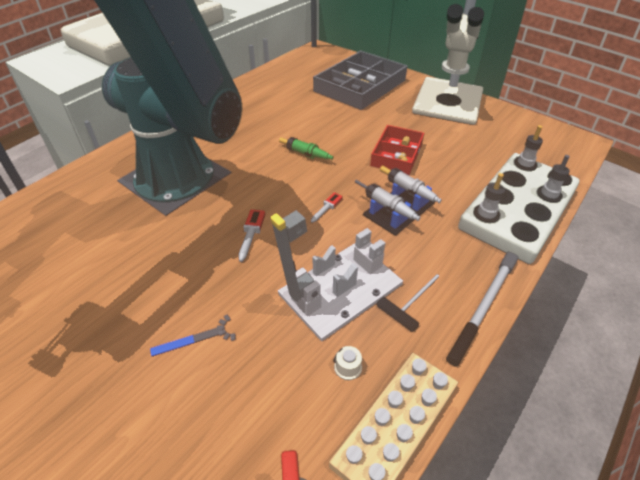

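View pics/top0.png

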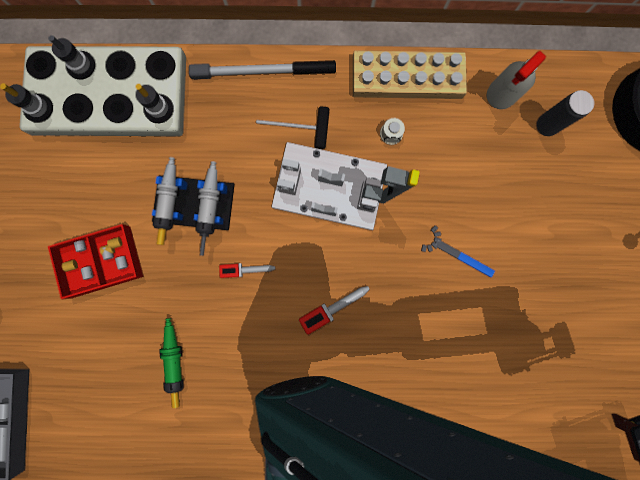

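View pics/wrist0.png

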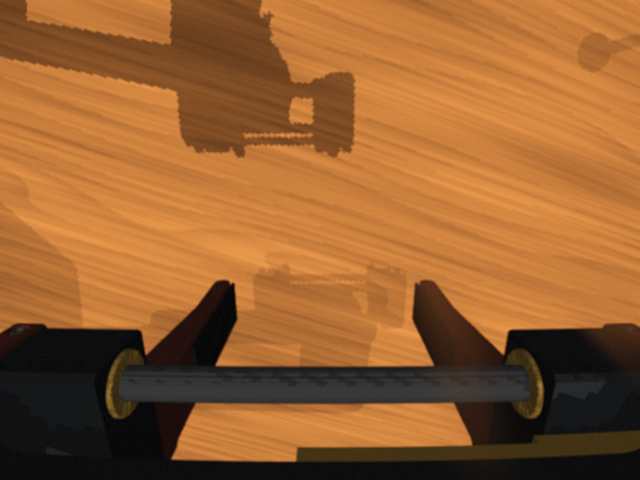

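Top view: the gold-mill holder is in the rack's left lane at (166,200). Its look-alikes are the drill holder (208,200), the green holder (171,362) and tray holders (30,100), (72,58), (153,103). The small red pin is at (245,270), the large look-alike at (333,310). The fixture is at (330,185), with its strap open to the right and the yellow end at (413,177). Next, close crops.

```bash
python3 - <<'E'
import cv2,numpy as np
a=cv2.imread('pics/top0.png');s=cv2.imread('pics/scene0.png')
cv2.imwrite('pics/c1.png',cv2.resize(a[140:290,140:290],(600,600),interpolation=cv2.INTER_CUBIC))
cv2.imwrite('pics/c2.png',cv2.resize(a[130:240,262:422],(800,550),interpolation=cv2.INTER_CUBIC))
cv2.imwrite('pics/c3.png',cv2.resize(s[150:340,230:450],(695,600),interpolation=cv2.INTER_CUBIC))
E
```

```text
(no output)
```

View pics/c1.png

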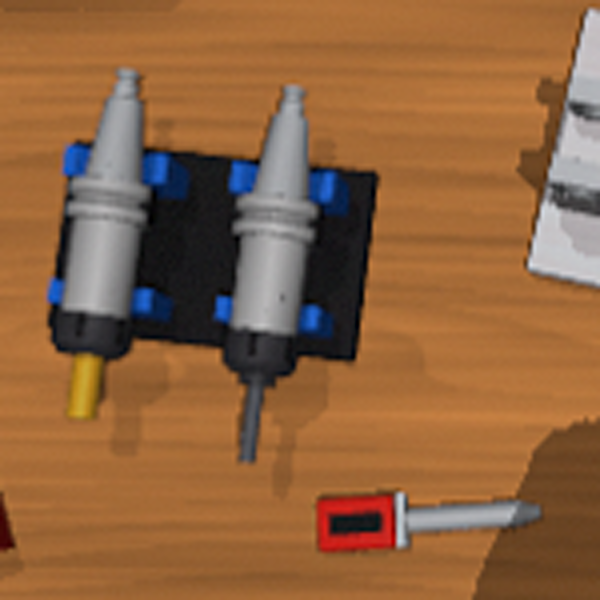

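View pics/c2.png

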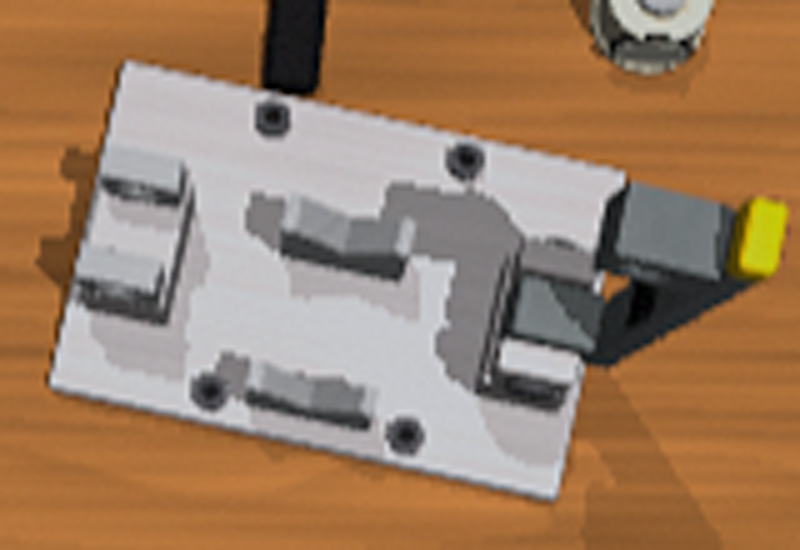

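View pics/c3.png

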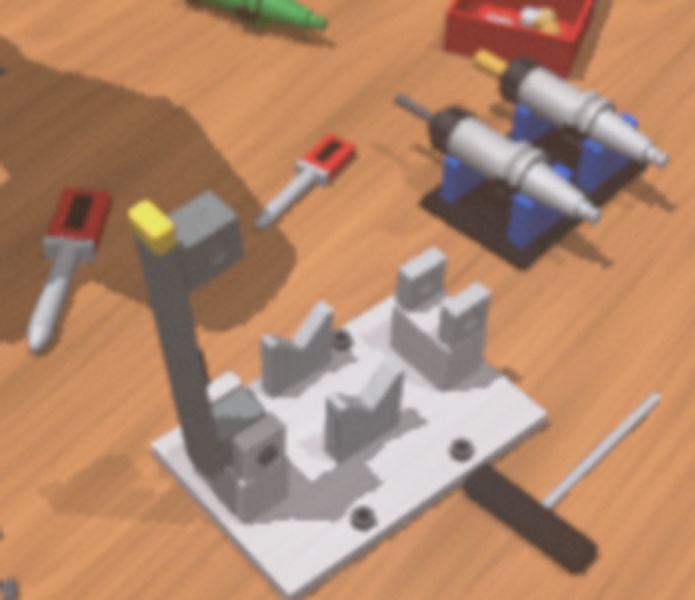

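```bash
python3 - <<'E'
from h import *
t=load('top0');s=load('scene0');w=load('wrist0')
st=robot.sense(); Rt=R.from_rotvec(st['tcp_rot']).as_matrix(); print('tool axes cols\n',Rt.round(3))
T=np.eye(4);T[:3,:3]=Rt;T[:3,3]=st['position']; X=np.linalg.inv(T)@w['T']; print('cam in tool\n',X.round(4))
o=np.array([262,130]);q=np.array([(125,62),(625,172),(555,500),(52,385)])/5+o
P=plane(t,q,.015);print('base corners',P.round(4)); print(np.linalg.norm(np.diff(P[[0,1,2,3,0]],axis=0),axis=1), P.mean(0))
for i in range(4):
    d=P[1]-P[0]; 
print('yaw',np.degrees(np.arctan2(*( -(P[1]-P[0]))[[1,0]]))-90,np.degrees(np.arctan2(*((P[0]-P[3]))[[1,0]])))
# pairs top/scene  (crop coords)
c1=lambda x,y:(x/4+140,y/4+140); c2=lambda x,y:(x/5+262,y/5+130); c3=lambda x,y:(x/695*220+230,y/600*190+150)
pairs={'cutter tip':(c1(80,415),c3(483,60)),'stud end':(c1(128,72),c3(655,158)),'drill stud':(c1(292,88),c3(592,212)),'drill tip':(c1(247,460),c3(400,98)),
'pin nose':(c1(540,513),c3(262,222)),'yellow ctr':(c2(763,238),c3(152,225)),
'base far left':(c2(125,62),c3(545,413)),}
for k,(a,b) in pairs.items():
    x,e=tri([t,s],[a,b]); print(k,x.round(4),np.round(e,4))
E
```

```text
tool axes cols
 [[-0.     0.304 -0.953]
 [ 0.001 -0.953 -0.304]
 [-1.    -0.001 -0.   ]]
cam in tool
 [[ 1.400e-03 -2.840e-01  9.588e-01 -1.632e-01]
 [ 1.000e+00  1.000e-03 -1.100e-03  7.000e-04]
 [-7.000e-04  9.588e-01  2.840e-01 -7.750e-02]
 [ 0.000e+00  0.000e+00  0.000e+00  1.000e+00]]
base corners [[ 0.724   0.0802  0.015 ]
 [ 0.6756 -0.1485  0.015 ]
 [ 0.5248 -0.1162  0.015 ]
 [ 0.5747  0.1108  0.015 ]]
[0.23371991 0.15417127 0.23243273 0.15240575] [ 0.62475242 -0.01842851  0.015     ]
yaw -11.95736692486733 -11.606254618052676
cutter tip [0.4887 0.3506 0.0529] [0.0028 0.0028]
stud end [0.673  0.327  0.0589] [0.0011 0.0011]
drill stud [0.6655 0.2377 0.0598] [0.0002 0.0002]
drill tip [0.4652 0.2591 0.0556] [0.0028 0.0028]
pin nose [0.4398 0.1058 0.0098] [0.0038 0.0038]
yellow ctr [ 0.5874 -0.1518  0.2894] [0.0014 0.0014]
base far left [0.7255 0.0812 0.0135] [0.0014 0.0014]
```

```bash
cat >> h.py <<'E'
def rel(pos,yaw=None,Rw=None):
    "target world TCP pos and yaw (deg, of tool -z heading), tool down -> shift (mm) & turn in current tool axes"
    st=robot.sense();Rt=R.from_rotvec(st['tcp_rot']).as_matrix()
    d=Rt.T@(np.array(pos)-st['position'])
    if Rw is None:
        c,s=np.cos(np.radians(yaw)),np.sin(np.radians(yaw))
        Rw=np.array([[0,s,-c],[0,-c,-s],[-1,0,0]])
    tv=np.degrees(R.from_matrix(Rt.T@Rw).as_rotvec())
    return (d*1000).round(1),tv.round(2)
def stt():
    st=robot.sense();Rt=R.from_rotvec(st['tcp_rot']).as_matrix()
    print('t',round(st['clock'],2),'pos',st['position'].round(4),'x',Rt[:,0].round(3),'yaw',np.degrees(np.arctan2(-Rt[1,2],-Rt[0,2])).round(2),'F',st['contact_force'].round(1),'open',round(st['opening'],4),'q',np.degrees(st['qpos']).round(0))
E
python3 - <<'E'
from h import *
stt()
for p in [(.42,-.25,.33),(.54,.06,.33)]: print(rel(p,-10))
E
```

```text
t 0.15 pos [ 0.1823 -0.5711  0.222 ] x [-0.     0.001 -1.   ] yaw 17.69 F [-0.  -0.   0.2] open 0.0874 q [-79.  21.  87.   0.  73.  -7.]
(array([-107.6, -233.8, -324.1]), array([2.769e+01, 1.000e-02, 8.000e-02]))
(array([-107.2, -492.7, -532.6]), array([2.769e+01, 1.000e-02, 8.000e-02]))
```

Call:
apply_moves(steps=[{"translation": [-0.05, -0.02, -0.03], "turn": [0, 0, 0]}, {"translation": [-0.08, -0.05, -0.07], "turn": [5, 0, 0]}, {"translation": [-0.107, -0.08, -0.11], "turn": [10, 0, 0]}, {"translation": [-0.107, -0.11, -0.15], "turn": [15, 0, 0]}, {"translation": [-0.107, -0.14, -0.195], "turn": [20, 0, 0]}, {"translation": [-0.107, -0.17, -0.235], "turn": [25, 0, 0]}, {"translation": [-0.107, -0.2, -0.275], "turn": [27.7, 0, 0]}, {"translation": [-0.107, -0.235, -0.31], "turn": [27.7, 0, 0]}, {"translation": [-0.107, -0.27, -0.345], "turn": [27.7, 0, 0]}, {"translation": [-0.107, -0.305, -0.38], "turn": [27.7, 0, 0]}])

```text
clock: 1.15
position: [0.4403, -0.1857, 0.3294]
tcp_rot: [-2.129, 0.185, 2.13]
contact_force: [0.5, -0.1, -0.0]
opening: 0.0877
```

```bash
python3 - <<'E'
from h import *
stt()
for p in [(.54,.06,.33)]: print(rel(p,-10))
E
```

```text
t 1.15 pos [ 0.4403 -0.1857  0.3294] x [-0.     0.001 -1.   ] yaw -10.02 F [ 0.5 -0.1 -0. ] open 0.0877 q [-31.   5.  92.   0.  83.  69.]
(array([  -0.3, -259.3,  -55.4]), array([-0.02,  0.03,  0.08]))
```

Call:
apply_moves(steps=[{"translation": [0, -0.045, -0.01], "turn": [0, 0, 0]}, {"translation": [0, -0.09, -0.02], "turn": [0, 0, 0]}, {"translation": [0, -0.135, -0.03], "turn": [0, 0, 0]}, {"translation": [0, -0.18, -0.04], "turn": [0, 0, 0]}, {"translation": [0, -0.225, -0.048], "turn": [0, 0, 0]}, {"translation": [0, -0.25, -0.055], "turn": [0, 0, 0]}, {"translation": [0, -0.26, -0.055], "turn": [0, 0, 0]}, {"translation": [0, -0.26, -0.055], "turn": [0, 0, 0]}, {"translation": [0, -0.26, -0.055], "turn": [0, 0, 0]}, {"translation": [0, -0.26, -0.055], "turn": [0, 0, 0]}])

```text
clock: 2.15
position: [0.5392, 0.0594, 0.3297]
tcp_rot: [-2.128, 0.187, 2.13]
contact_force: [0.7, -0.4, 0.6]
opening: 0.0881
```

```bash
python3 - <<'E'
from h import *
cap('wrist','wrist1');cap('scene','scene1')
stt()
E
```

```text
t 2.25 pos [0.5394 0.0595 0.3298] x [-0.     0.001 -1.   ] yaw -10.12 F [ 0.1 -0.3 -0.7] open 0.088 q [-1. 11. 85.  0. 84. 99.]
```

View pics/wrist1.png

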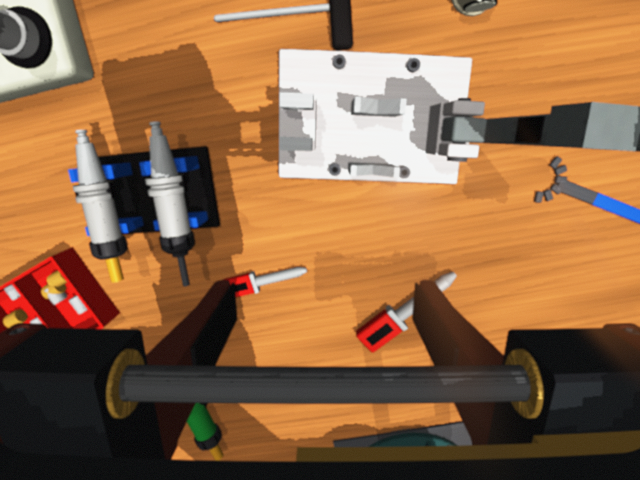

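Wrist view: fixture plate corners near (280,50)-(471,58)-(457,184)-(279,177). The gold-mill holder is at (95,190), the drill holder at (168,190) and the small pin at (270,280).

```bash
python3 - <<'E'
import cv2,numpy as np
a=cv2.imread('pics/wrist1.png')
cv2.imwrite('pics/d1.png',cv2.resize(a[40:195,270:490],None,fx=3.6,fy=3.6,interpolation=cv2.INTER_CUBIC))
cv2.imwrite('pics/d2.png',cv2.resize(a[115:310,60:320],None,fx=3,fy=3,interpolation=cv2.INTER_CUBIC))
s=cv2.imread('pics/scene1.png')
cv2.imwrite('pics/d3.png',cv2.resize(s[205:340,265:415],None,fx=4.4,fy=4.4,interpolation=cv2.INTER_CUBIC))
E
```

```text
(no output)
```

View pics/d1.png

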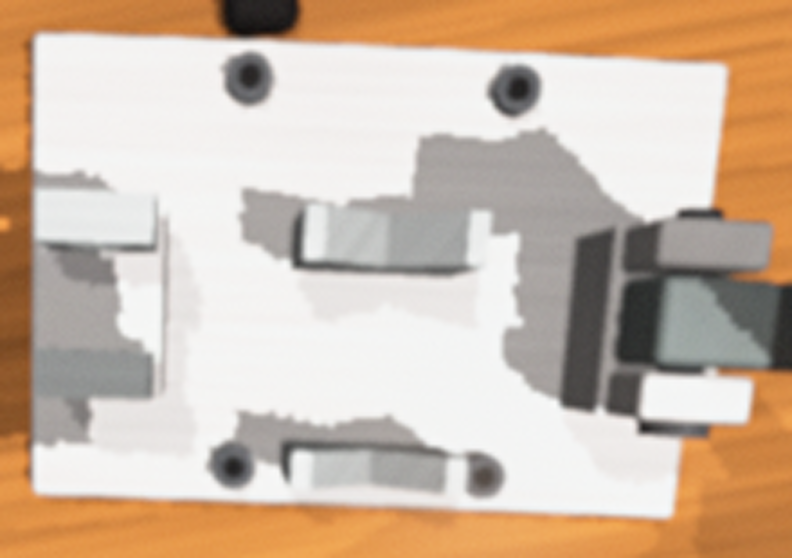

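View pics/d2.png

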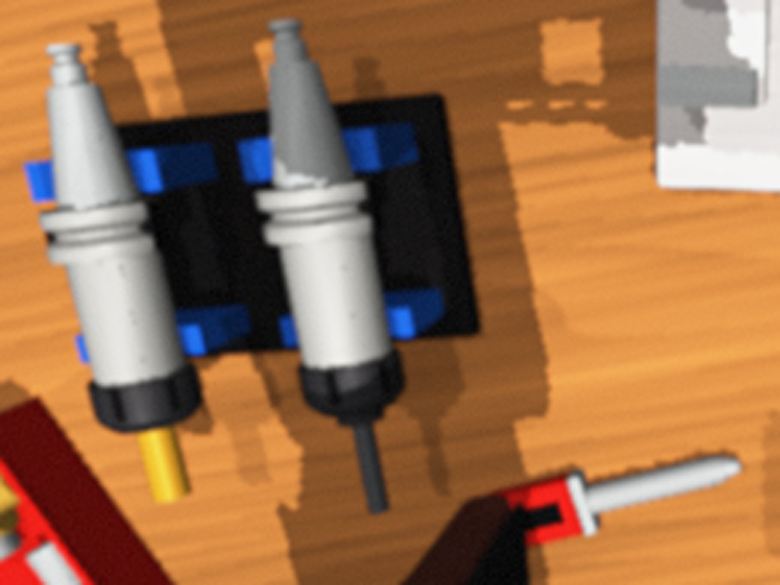

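View pics/d3.png

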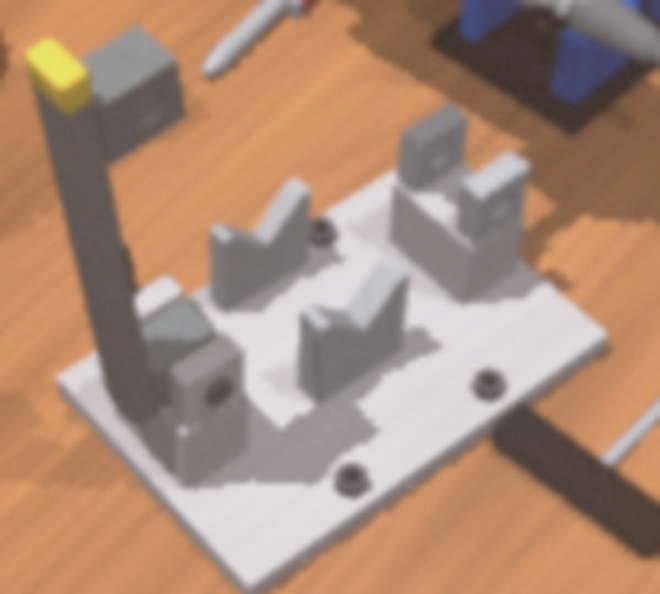

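```bash
python3 - <<'E'
from h import *
w=load('wrist1');t=load('top0');s=load('scene1')
d1=lambda x,y:(x/3.6+270,y/3.6+40); c2=lambda x,y:(x/5+262,y/5+130); d3=lambda x,y:(x/4.4+265,y/4.4+205); d2=lambda x,y:(x/3+60,y/3+115)
def yaw(a,b): d=b-a; return np.degrees(np.arctan2(d[1],d[0]))
B=plane(w,[d1(33,35),d1(727,65),d1(670,517),d1(33,494)],.015)
print('base W',B.round(4),B.mean(0).round(4),'lens',np.linalg.norm(B[0]-B[1]),np.linalg.norm(B[1]-B[2]),np.linalg.norm(B[2]-B[3]),np.linalg.norm(B[3]-B[0]),'yaws',yaw(B[1],B[0])-90,yaw(B[2],B[3])-90,yaw(B[3],B[0]),yaw(B[2],B[1]))
E=plane(w,[d1(97,218),d1(95,374),d1(715,246),d1(696,399)],.097)
print('ears W',E.round(4),'ctr',E.mean(0),'yaw',yaw(E[2],E[0])-90,yaw(E[3],E[1])-90,yaw(E[1],E[0]),yaw(E[3],E[2]),np.linalg.norm(E[0]-E[2]),np.linalg.norm(E[0]-E[1]))
E=plane(t,[c2(144,170),c2(122,270),c2(543,357)],.097)
print('ears T',E.round(4),yaw(E[1],E[0]),yaw(E[2],E[1])-90,np.linalg.norm(E[0]-E[1]),np.linalg.norm(E[2]-E[1]))
for n,a,b in [('rear clevis ear',d1(97,218),c2(144,170)),('front clevis',d1(95,374),c2(122,270)),('front hinge',d1(696,399),c2(543,357))]:
    print(n,tri([w,t],[a,b]))
# triangulate saddles V bottoms / rear saddle top corners
S=plane(w,[d1(313,222),d1(480,225),d1(300,467),d1(457,470)],.0755); print('saddle top edges W',S.round(4), (S[0]+S[1])/2,(S[2]+S[3])/2, yaw((S[2]+S[3])/2,(S[0]+S[1])/2))
# strap end: yellow
x,e=tri([t,s],[c2(763,238),d3(60,72)]);print('yellow',x,e)
# holders
for n,a,b in [('mill stud',d2(63,48),(140+128/4,140+72/4)),('mill tip',d2(171,498),(140+82/4,140+415/4)),('drill stud',d2(285,24),(140+292/4,140+88/4)),('pin nose',d2(738,467),(140+540/4,140+513/4)),('pin shoulder',d2(588,503),(140+405/4,140+520/4))]:
    print(n,tri([w,t],[a,b]))
E
```

```text
base W [[ 0.726   0.0815  0.015 ]
 [ 0.6772 -0.1491  0.015 ]
 [ 0.5266 -0.1167  0.015 ]
 [ 0.5753  0.1131  0.015 ]] [ 0.6263 -0.0178  0.015 ] lens 0.23569211979506705 0.15409998648328546 0.2349173255737946 0.1539343680723112 yaws -11.944174045709772 -11.984419259646543 -11.845127927177048 -12.13333186991066
ears W [[ 0.6563  0.0669  0.097 ]
 [ 0.6136  0.076   0.097 ]
 [ 0.6185 -0.1085  0.097 ]
 [ 0.5758 -0.0996  0.097 ]] ctr [ 0.61604385 -0.01629443  0.097     ] yaw -12.169251505733811 -12.13620343945938 -11.932212557229859 -11.843824967846171 0.17949641326544943 0.04365873599200225
ears T [[ 0.6539  0.0666  0.097 ]
 [ 0.6112  0.0752  0.097 ]
 [ 0.5764 -0.1011  0.097 ]] -11.37793492733425 -11.19310286914667 0.04353648850211692 0.17967151045028426
rear clevis ear (array([0.6579969 , 0.067665  , 0.08025333]), [np.float64(0.00021872651097896363), np.float64(0.00021872651097893937)])
front clevis (array([0.61347244, 0.07633293, 0.08608187]), [np.float64(0.0005005196876146691), np.float64(0.0005005196876146475)])
front hinge (array([ 0.57613117, -0.10073174,  0.0953861 ]), [np.float64(0.0
[... 339 characters left out ...]
01794909031602507), np.float64(0.0017949090316026885)]
mill stud (array([0.67505559, 0.32867175, 0.05681643]), [np.float64(0.0006548654670280464), np.float64(0.0006548654670279085)])
mill tip (array([0.48609467, 0.34444733, 0.06307118]), [np.float64(0.00022328590399074856), np.float64(0.00022328590399062784)])
drill stud (array([0.66742016, 0.23947032, 0.05228496]), [np.float64(3.4086625805671896e-05), np.float64(3.408662580557423e-05)])
pin nose (array([0.43718726, 0.10368452, 0.00695012]), [np.float64(0.0003492477444044105), np.float64(0.00034924774440440353)])
pin shoulder (array([0.4325327 , 0.17864191, 0.00980176]), [np.float64(0.0001217441797990646), np.float64(0.0001217441797990774)])
```

```bash
python3 - <<'E'
from h import *
w=load('wrist1');t=load('top0')
a=w['color'].astype(int); hsv=cv2.cvtColor(w['color'],cv2.COLOR_RGB2HSV)
g=((abs(hsv[...,0].astype(int)-24)<6)&(hsv[...,1]>170)&(hsv[...,2]>120)).astype(np.uint8); g[:, :95]=0; g[:,135:]=0; g[:250]=0;g[290:]=0
print('gold px',g.sum(),cv2.minAreaRect(np.argwhere(g)[:,::-1].astype(np.float32)))
d2=lambda x,y:(x/3+60,y/3+115)
# axis: edge midpoints
pts=[d2(64,68),d2((46+150)/2,(212+206)/2),d2((50+155)/2,(252+240)/2),d2((88+185)/2,370),d2((92+200)/2,405),d2(165,465),d2(171,497)]
P=plane(w,pts,.055);print(P.round(4))
v=cv2.fitLine(P[:,:2].astype(np.float32),cv2.DIST_L2,0,.01,.01).ravel();print(v,np.degrees(np.arctan2(v[1],v[0])))
for p in [(.579,.338,.16)]: print(rel(p,-6))
E
```

```text
gold px 283 ((113.85385131835938, 269.63079833984375), (24.996152877807617, 11.840283393859863), 74.74488067626953)
[[0.6685 0.3324 0.055 ]
 [0.612  0.3378 0.055 ]
 [0.597  0.3412 0.055 ]
 [0.5431 0.3452 0.055 ]
 [0.5273 0.3465 0.055 ]
 [0.4993 0.3476 0.055 ]
 [0.4843 0.3501 0.055 ]]
[ 0.99579585 -0.09160014  0.56162196  0.34296134] -5.255669
(array([ 170.1, -280.9,    9.9]), array([-4.12,  0.02,  0.06]))
```

Call:
apply_moves(steps=[{"translation": [0.01, -0.045, 0.0], "turn": [-1, 0, 0]}, {"translation": [0.03, -0.09, 0.01], "turn": [-2, 0, 0]}, {"translation": [0.05, -0.135, 0.02], "turn": [-3, 0, 0]}, {"translation": [0.07, -0.175, 0.025], "turn": [-4, 0, 0]}, {"translation": [0.09, -0.215, 0.03], "turn": [-4, 0, 0]}, {"translation": [0.11, -0.25, 0.035], "turn": [-4, 0, 0]}, {"translation": [0.125, -0.275, 0.035], "turn": [-4, 0, 0]}, {"translation": [0.13, -0.281, 0.035], "turn": [-4, 0, 0]}, {"translation": [0.13, -0.281, 0.035], "turn": [-4, 0, 0]}, {"translation": [0.13, -0.281, 0.035], "turn": [-4, 0, 0]}])

```text
clock: 3.25
position: [0.5547, 0.3411, 0.2008]
tcp_rot: [-2.166, 0.116, 2.165]
contact_force: [-0.3, -1.1, -0.1]
opening: 0.0877
```

```bash
python3 - <<'E'
from h import *
c=cap('wrist','wrist2')
stt()
cv2.imwrite('pics/e1.png',cv2.resize(c['color'][0:320,180:480,::-1],None,fx=1.87,fy=1.87,interpolation=cv2.INTER_CUBIC))
E
```

```text
t 3.3 pos [0.5549 0.341  0.2011] x [ 0.001  0.001 -1.   ] yaw -6.2 F [-0.3 -0.5  0.2] open 0.0878 q [ 25.  26.  81.   0.  73. 122.]
```

View pics/e1.png

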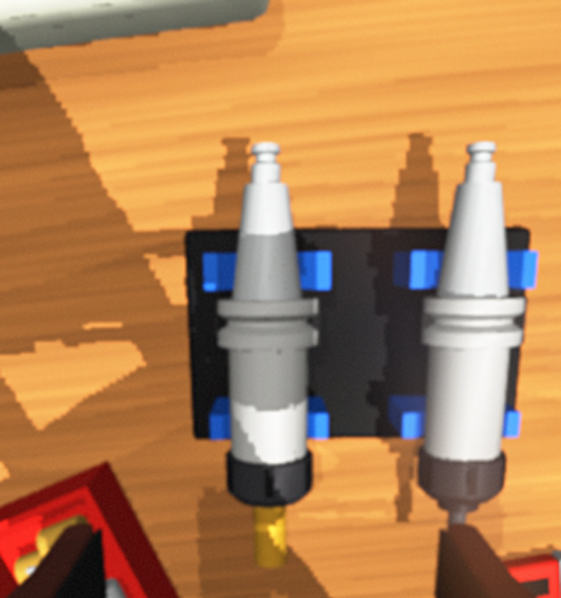

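```bash
python3 - <<'E'
from h import *
w=load('wrist2');w1=load('wrist1');t=load('top0')
e=lambda x,y:(x/1.87+180,y/1.87)
pts=[e(265,150),e(268.5,303),e(268.5,340),e(269,400),e(269.5,480),e(270,540),e(271,563)]
P=plane(w,pts,.055);print(P.round(4))
v=cv2.fitLine(P[:,:2].astype(np.float32),cv2.DIST_L2,0,.01,.01).ravel();a=np.arctan2(v[1],v[0]);print(v,np.degrees(a))
u=P[:,:2]@v[:2]
print('along',(u-u[0])*1000)
for n,k in [('stud',101),('flange rear ~',37),('flange front ~',17)]:pass
g=v[:2]*( (u[0]-.101)+(u[-1]+.091))/2 ; perp=np.array([-v[1],v[0]]); g=g+perp*(v[2:]@perp); print('grip from ends',g,' from flange',v[:2]*((u[1]+u[2])/2-.027)+perp*(v[2:]@perp))
# heights by two wrist views
d2=lambda x,y:(x/3+60,y/3+115)
for n,a_,b in [('stud end',d2(63,48),e(265,146)),('tip',d2(171,498),e(271,564)),('drill stud',d2(285,24),e(480,145))]: print(n,tri([w1,w],[a_,b]))
# rack yaw by edges at z~.01
Q=plane(w,[e(187,231),e(529,229),e(194,438)],.008);print(Q.round(4),np.degrees(np.arctan2(*(Q[0]-Q[1])[[1,0]]))-90,np.degrees(np.arctan2(*(Q[0]-Q[2])[[1,0]])))
E
```

```text
[[0.6757 0.3297 0.055 ]
 [0.6116 0.3351 0.055 ]
 [0.5951 0.3369 0.055 ]
 [0.5673 0.3396 0.055 ]
 [0.5281 0.3436 0.055 ]
 [0.4967 0.3467 0.055 ]
 [0.4841 0.3476 0.055 ]]
[ 0.99543756 -0.09541542  0.5655309   0.33988932] -5.47523
along [   0.          -64.28577404  -80.87683843 -108.81257968 -148.29570346
 -179.83486687 -192.41976511]
grip from ends [0.57492447 0.33898891]  from flange [0.57654562 0.33883352]
stud end (array([0.67644245, 0.32950125, 0.05616637]), [np.float64(0.0006742744728834517), np.float64(0.0006742744728832112)])
tip (array([0.48515429, 0.34751222, 0.05878499]), [np.float64(0.0002173551043643043), np.float64(0.00021735510436429395)])
drill stud (array([0.66774778, 0.23815595, 0.0552981 ]), [np.float64(0.0007041521369830237), np.float64(0.0007041521369832085)])
[[0.6486 0.3727 0.008 ]
 [0.6318 0.2    0.008 ]
 [0.5408 0.384  0.008 ]] -5.561139525931665 -5.979712832298926
```

```bash
cat >> h.py <<'E'
def Rh(yaw,tilt=0):
    c,s=np.cos(np.radians(yaw)),np.sin(np.radians(yaw))
    return np.array([[0,s,-c],[0,-c,-s],[-1,0,0]])@R.from_euler('z',tilt,degrees=True).as_matrix()
def grel(g,yaw,tilt=0):
    "grasp point target -> rel"
    Rw=Rh(yaw,tilt); return rel(np.array(g)+.019*Rw[:,0],Rw=Rw)
E
python3 - <<'E'
from h import *
stt()
print(Rh(-5.5,5).round(3))
for z in (.15,.1,.055): print(grel((.5749,.3390,z),-5.5,5))
E
```

```text
t 3.3 pos [0.5549 0.341  0.2011] x [ 0.001  0.001 -1.   ] yaw -6.2 F [-0.3 -0.5  0.2] open 0.0878 q [ 25.  26.  81.   0.  73. 122.]
[[-0.008 -0.095 -0.995]
 [-0.087 -0.992  0.096]
 [-0.996  0.087  0.   ]]
(array([ 70.1,   1.6, -20.1]), array([-0.7 , -0.01,  5.07]))
(array([120.1,   1.7, -20. ]), array([-0.7 , -0.01,  5.07]))
(array([165.1,   1.7, -20. ]), array([-0.7 , -0.01,  5.07]))
```

Call:
apply_moves(steps=[{"translation": [0.01, 0.001, -0.01], "turn": [-0.7, 0, 3]}, {"translation": [0.03, 0.0017, -0.02], "turn": [-0.7, 0, 5]}, {"translation": [0.055, 0.0017, -0.02], "turn": [-0.7, 0, 5]}, {"translation": [0.08, 0.0017, -0.02], "turn": [-0.7, 0, 5]}, {"translation": [0.105, 0.0017, -0.02], "turn": [-0.7, 0, 5]}, {"translation": [0.125, 0.0017, -0.02], "turn": [-0.7, 0, 5]}, {"translation": [0.145, 0.0017, -0.02], "turn": [-0.7, 0, 5]}, {"translation": [0.157, 0.0017, -0.02], "turn": [-0.7, 0, 5]}, {"translation": [0.164, 0.0017, -0.02], "turn": [-0.7, 0, 5]}, {"translation": [0.165, 0.0017, -0.02], "turn": [-0.7, 0, 5]}])

```text
clock: 4.3
position: [0.5749, 0.3368, 0.0362]
tcp_rot: [-2.207, 0.202, 2.216]
contact_force: [-0.9, 0.4, -0.5]
opening: 0.0879
```

```bash
python3 - <<'E'
from h import *
c=cap('wrist','wrist3')
stt();print(grel((.5749,.3390,.055),-5.5,5))
E
```

```text
t 4.35 pos [0.5752 0.3371 0.0366] x [-0.008 -0.085 -0.996] yaw -5.52 F [-0.1  0.2  0.1] open 0.0881 q [ 27.  38.  84.  -5.  60. 125.]
(array([ 0.5, -0.2,  0.4]), array([-0.03, -0.04,  0.08]))
```

View pics/wrist3.png

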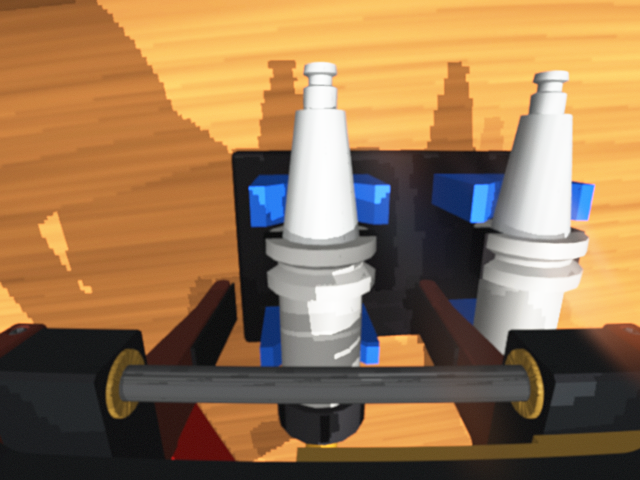

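Fingers straddle the mill holder's neck, centred at about x=321, with the drill holder clear on the right. Closing now.

Call:
apply_moves(steps=[{"translation": [0, 0, 0]}, {"translation": [0, 0, 0]}, {"translation": [0, 0, 0]}, {"translation": [0, 0, 0]}, {"translation": [0, 0, 0]}, {"translation": [0, 0, 0]}, {"translation": [0, 0, 0]}, {"translation": [-0.005, 0, 0]}, {"translation": [-0.015, 0, 0]}, {"translation": [-0.03, 0, 0]}], gripper=0.0)

```text
invalid input
```

```bash
python3 - <<'E'
from h import *
c=cap('wrist','wrist4')
stt()
E
```

```text
t 4.4 pos [0.5754 0.3374 0.037 ] x [-0.007 -0.085 -0.996] yaw -5.51 F [-0.5  0.3  0.2] open 0.0879 q [ 27.  38.  84.  -5.  60. 125.]
```

View pics/wrist4.png

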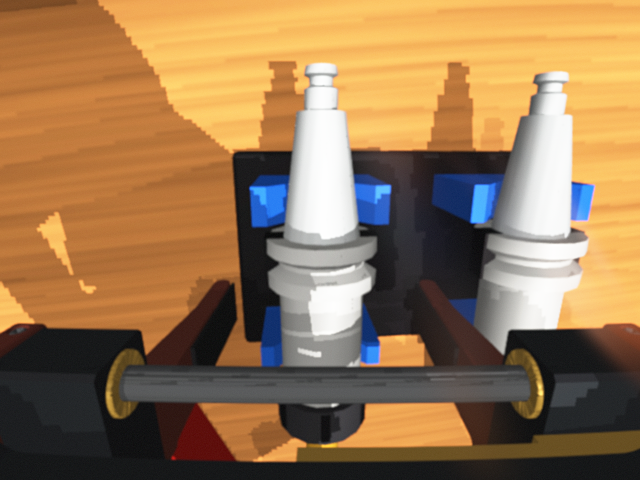

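Call:
apply_moves(steps=[{"translation": [0, 0, 0], "turn": [0, 0, 0]}, {"translation": [0, 0, 0], "turn": [0, 0, 0]}, {"translation": [0, 0, 0], "turn": [0, 0, 0]}, {"translation": [0, 0, 0], "turn": [0, 0, 0]}, {"translation": [0, 0, 0], "turn": [0, 0, 0]}, {"translation": [0, 0, 0], "turn": [0, 0, 0]}, {"translation": [0, 0, 0], "turn": [0, 0, 0]}, {"translation": [0, 0, 0], "turn": [0, 0, 0]}, {"translation": [-0.01, 0, 0], "turn": [0, 0, 0]}, {"translation": [-0.03, 0, 0], "turn": [0, 0, 0]}], gripper=0.0)

```text
clock: 5.4
position: [0.5728, 0.3381, 0.0646]
tcp_rot: [-2.203, 0.206, 2.224]
contact_force: [-0.8, -0.1, -6.6]
opening: 0.0352
```

```bash
python3 - <<'E'
from h import *
stt()
O=np.array([.616,-.0163,0]);y=np.radians(-12);Rf=np.array([[np.cos(y),-np.sin(y),0],[np.sin(y),np.cos(y),0],[0,0,1]])
for z in (.15,.2):
  g=O+Rf@np.array([-.027,0,z]); print(g,grel(g,-12,5))
E
```

```text
t 5.4 pos [0.5728 0.3381 0.0646] x [-0.013 -0.089 -0.996] yaw -5.52 F [-0.8 -0.1 -6.6] open 0.0352 q [ 27.  37.  83.  -5.  63. 125.]
[ 0.58959001 -0.01068638  0.15      ] (array([-35.2, 351.8, -49.8]), array([ 6.48, -0.3 , -0.17]))
[ 0.58959001 -0.01068638  0.2       ] (array([-85. , 356.3, -49.6]), array([ 6.48, -0.3 , -0.17]))
```

Call:
apply_moves(steps=[{"translation": [-0.04, 0.005, 0], "turn": [0, 0, 0]}, {"translation": [-0.075, 0.03, -0.005], "turn": [1, 0, 0]}, {"translation": [-0.085, 0.075, -0.012], "turn": [2, 0, 0]}, {"translation": [-0.085, 0.12, -0.02], "turn": [3, 0, 0]}, {"translation": [-0.085, 0.165, -0.025], "turn": [4, 0, 0]}, {"translation": [-0.085, 0.21, -0.03], "turn": [5, 0, 0]}, {"translation": [-0.085, 0.255, -0.037], "turn": [6, 0, 0]}, {"translation": [-0.085, 0.3, -0.044], "turn": [6.5, 0, 0]}, {"translation": [-0.085, 0.335, -0.05], "turn": [6.5, 0, 0]}, {"translation": [-0.085, 0.356, -0.05], "turn": [6.5, -0.3, 0]}])

```text
clock: 6.4
position: [0.5886, -0.0154, 0.181]
tcp_rot: [-2.137, 0.327, 2.161]
contact_force: [1.2, 0.1, -7.9]
opening: 0.0358
```

```bash
python3 - <<'E'
from h import *
c=cap('wrist','wrist5');cap('scene','scene5');cap('top','top5')
stt()
E
```

```text
t 6.55 pos [ 0.5884 -0.0136  0.1806] x [-0.021 -0.088 -0.996] yaw -12.18 F [-0.1  0.8 -6.5] open 0.0355 q [ -5.  23.  90.  -6.  68. 100.]
```

View pics/wrist5.png

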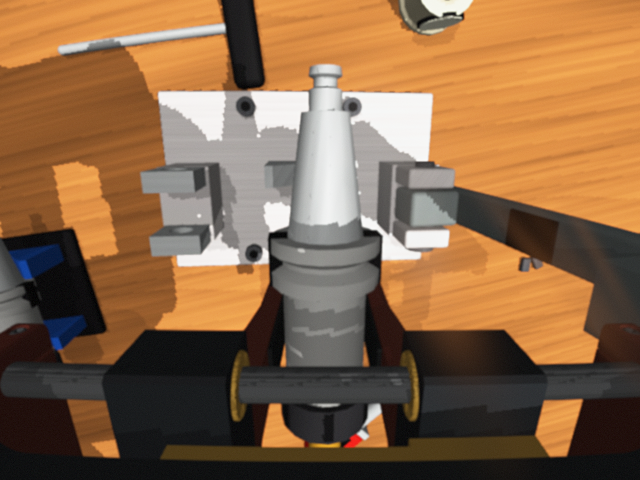

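View pics/scene5.png

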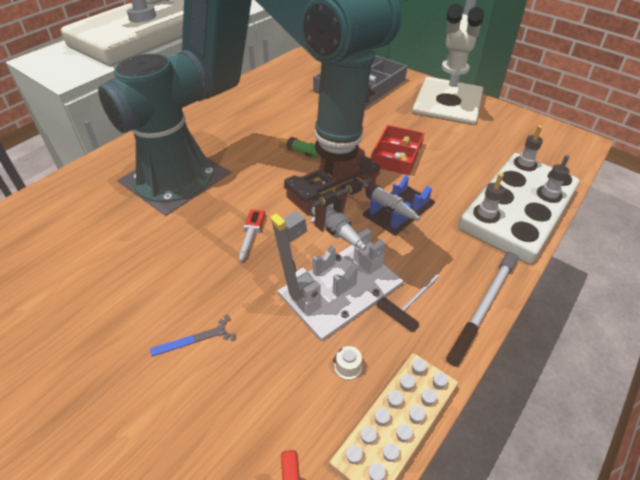

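```bash
python3 - <<'E'
import cv2
a=cv2.imread('pics/wrist5.png')
cv2.imwrite('pics/f1.png',cv2.resize(a[50:300,130:470],None,fx=2.35,fy=2.35,interpolation=cv2.INTER_CUBIC))
E
```

```text
(no output)
```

View pics/f1.png

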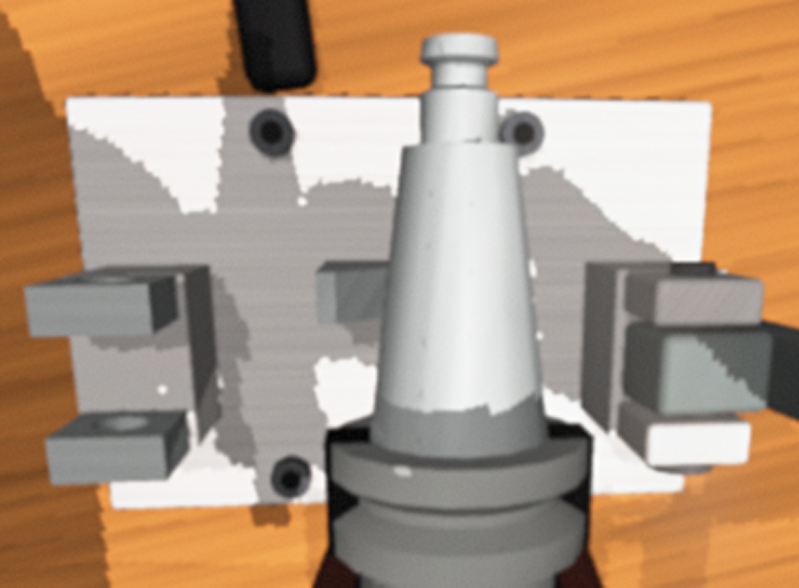

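```bash
python3 - <<'E'
from h import *
w=load('wrist5');t=load('top5');s=load('scene5')
f=lambda x,y:(x/2.35+130,y/2.35+50)
def yaw(a,b): d=b-a; return np.degrees(np.arctan2(d[1],d[0]))
E=plane(w,[f(90,310),f(107,462),f(709,302),f(698,444)],.097)
print('ears',E.round(4),'ctr',E.mean(0).round(4),yaw(E[2],E[0])-90,yaw(E[3],E[1])-90,yaw(E[1],E[0]),yaw(E[3],E[2]),np.linalg.norm(E[0]-E[2]),np.linalg.norm(E[0]-E[1]))
B=plane(w,[f(67,98),f(711,102),f(683,489),f(112,507)],.015);print('base ctr',B.mean(0).round(4),yaw(B[1],B[0])-90,yaw(B[3],B[0]))
st=robot.sense();Rt=R.from_rotvec(st['tcp_rot']).as_matrix();g=st['position']-.019*Rt[:,0];print('grasp pt',g,Rt.round(3))
# holder axis at z=g
P=plane(w,[f(459,38),f(460,140),f(461,290),f(461,400),f(458,470),f(461,530)],g[2]);print(P.round(4)); d=(P-g)@(-Rt[:,2]);print('along',d*1000,'lat',(P-g)@Rt[:,1]*1000, 'yaw',yaw(P[3],P[0]))
E
```

```text
ears [[ 0.657   0.0675  0.097 ]
 [ 0.6131  0.0772  0.097 ]
 [ 0.6195 -0.1085  0.097 ]
 [ 0.5761 -0.0994  0.097 ]] ctr [ 0.6164 -0.0158  0.097 ] -12.029148742561333 -11.821709034250475 -12.474233795087905 -11.844810321033645 0.17994231305532327 0.04492810698648432
base ctr [ 0.627  -0.0183  0.015 ] -12.032045388538265 -12.3365267344964
grasp pt [ 0.58876056 -0.01196718  0.19954421] [[-0.021 -0.21  -0.977]
 [-0.088 -0.973  0.211]
 [-0.996  0.091  0.002]]
[[ 0.6897 -0.0366  0.1995]
 [ 0.6747 -0.0336  0.1995]
 [ 0.6511 -0.0287  0.1995]
 [ 0.6325 -0.0248  0.1995]
 [ 0.62   -0.0216  0.1995]
 [ 0.6086 -0.0197  0.1995]]
along [103.84686319  88.53213468  64.47922128  45.42812379  32.57676188
  21.00939604] lat [2.82205514 3.01606646 3.24435774 3.29869778 2.79771596 3.37012776] yaw -11.700101927171621
```

```bash
cat >> h.py <<'E'
O=np.array([.616,-.0162,0]);_y=np.radians(-12);Rf=np.array([[np.cos(_y),-np.sin(_y),0],[np.sin(_y),np.cos(_y),0],[0,0,1]])
def fx(*p): return O+Rf@np.array(p)
def tofx(p): return Rf.T@(np.array(p)-O)
E
python3 - <<'E'
from h import *
stt()
for z in (.11,.0755):print(grel(fx(-.028,.001,z),-12,5))
E
```

```text
t 6.55 pos [ 0.5884 -0.0136  0.1806] x [-0.021 -0.088 -0.996] yaw -12.18 F [-0.1  0.8 -6.5] open 0.0355 q [ -5.  23.  90.  -6.  68. 100.]
(array([ 88.9, -10.7,   0.2]), array([-0.17,  0.14, -0.21]))
(array([123.3, -13.8,   0.2]), array([-0.17,  0.14, -0.21]))
```

Call:
apply_moves(steps=[{"translation": [0.015, -0.002, 0], "turn": [-0.2, 0.1, -0.2]}, {"translation": [0.03, -0.004, 0], "turn": [-0.2, 0.1, -0.2]}, {"translation": [0.045, -0.006, 0], "turn": [-0.2, 0.1, -0.2]}, {"translation": [0.06, -0.008, 0], "turn": [-0.2, 0.1, -0.2]}, {"translation": [0.075, -0.01, 0], "turn": [-0.2, 0.1, -0.2]}, {"translation": [0.085, -0.0105, 0], "turn": [-0.2, 0.1, -0.2]}, {"translation": [0.089, -0.0107, 0], "turn": [-0.2, 0.1, -0.2]}, {"translation": [0.089, -0.0107, 0], "turn": [-0.2, 0.1, -0.2]}, {"translation": [0.089, -0.0107, 0], "turn": [-0.2, 0.1, -0.2]}, {"translation": [0.089, -0.0107, 0], "turn": [-0.2, 0.1, -0.2]}])

```text
clock: 7.55
position: [0.5894, -0.0111, 0.0918]
tcp_rot: [-2.14, 0.319, 2.158]
contact_force: [0.1, 0.5, -6.3]
opening: 0.0355
```

```bash
python3 - <<'E'
from h import *
stt()
a=cap('wrist','wrist6')
b=cap('scene','scene6')
stt()
print(grel(fx(-.028,.001,.0755),-12,5))
cv2.imwrite('pics/g1.png',cv2.resize(a['color'][40:300,130:470,::-1],None,fx=2.3,fy=2.3,interpolation=cv2.INTER_CUBIC))
cv2.imwrite('pics/g2.png',cv2.resize(b['color'][150:350,230:430,::-1],None,fx=3,fy=3,interpolation=cv2.INTER_CUBIC))
E
```

```text
t 7.55 pos [ 0.5894 -0.0111  0.0918] x [-0.017 -0.085 -0.996] yaw -11.97 F [ 0.1  0.5 -6.3] open 0.0355 q [ -5.  29.  95.  -6.  57. 101.]
t 7.65 pos [ 0.5892 -0.0112  0.0917] x [-0.018 -0.085 -0.996] yaw -11.98 F [ 0.2  0.3 -7.2] open 0.0355 q [ -5.  29.  95.  -6.  57. 101.]
(array([35. , -3. ,  0.8]), array([ 0.02, -0.03, -0.  ]))
```

View pics/g1.png

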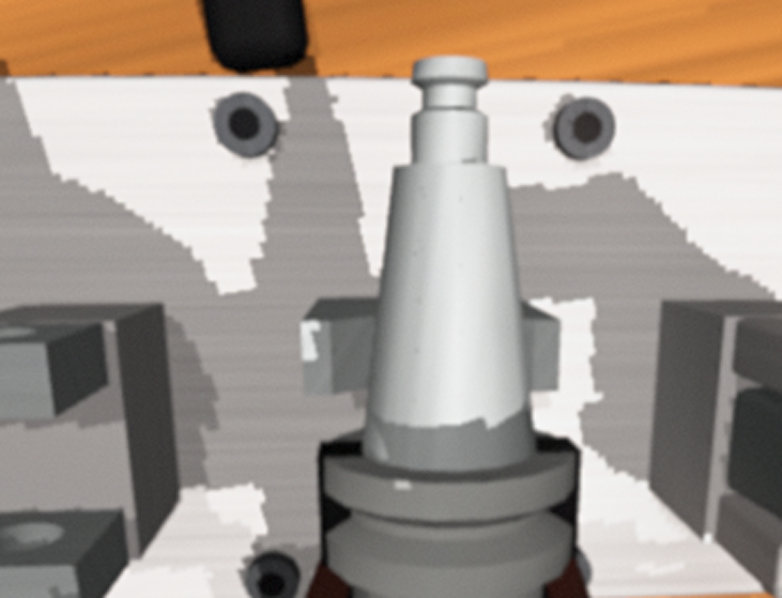

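View pics/g2.png

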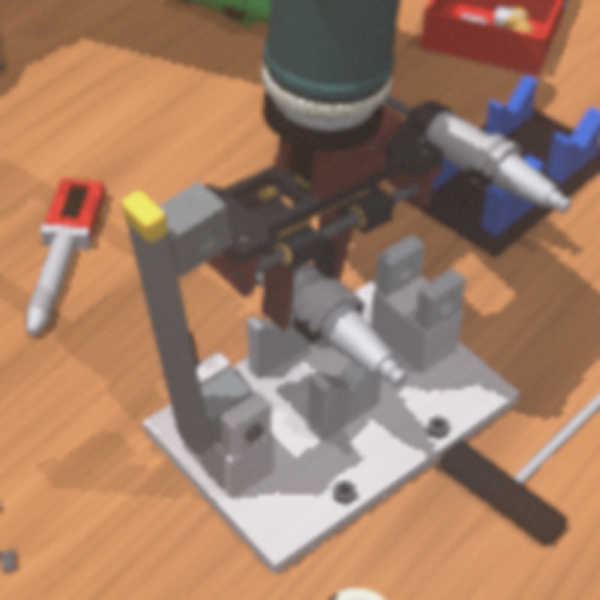

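The taper sits centred over the rear saddle (crop x 302–558, holder axis about 448). Lowering.

Call:
apply_moves(steps=[{"translation": [0.008, -0.001, 0.0008], "turn": [0, 0, 0]}, {"translation": [0.016, -0.0015, 0.0008], "turn": [0, 0, 0]}, {"translation": [0.022, -0.002, 0.0008], "turn": [0, 0, 0]}, {"translation": [0.027, -0.0025, 0.0008], "turn": [0, 0, 0]}, {"translation": [0.03, -0.003, 0.0008], "turn": [0, 0, 0]}, {"translation": [0.032, -0.003, 0.0008], "turn": [0, 0, 0]}, {"translation": [0.033, -0.003, 0.0008], "turn": [0, 0, 0]}, {"translation": [0.034, -0.003, 0.0008], "turn": [0, 0, 0]}, {"translation": [0.0347, -0.003, 0.0008], "turn": [0, 0, 0]}, {"translation": [0.0347, -0.003, 0.0008], "turn": [0, 0, 0]}])

```text
clock: 8.65
position: [0.5888, -0.0109, 0.0573]
tcp_rot: [-2.14, 0.319, 2.157]
contact_force: [0.3, 2.7, -5.7]
opening: 0.0357
```

```bash
python3 - <<'E'
from h import *
stt()
a=cap('wrist','wrist7');stt()
cv2.imwrite('pics/g3.png',cv2.resize(a['color'][40:300,130:470,::-1],None,fx=2.3,fy=2.3,interpolation=cv2.INTER_CUBIC))
E
```

```text
t 8.65 pos [ 0.5888 -0.0109  0.0573] x [-0.017 -0.085 -0.996] yaw -11.98 F [ 0.3  2.7 -5.7] open 0.0357 q [ -5.  31.  96.  -6.  53. 101.]
t 8.7 pos [ 0.5888 -0.0109  0.0572] x [-0.017 -0.085 -0.996] yaw -11.98 F [-1.1  2.1 -5.5] open 0.0351 q [ -5.  31.  96.  -6.  53. 101.]
```

View pics/g3.png

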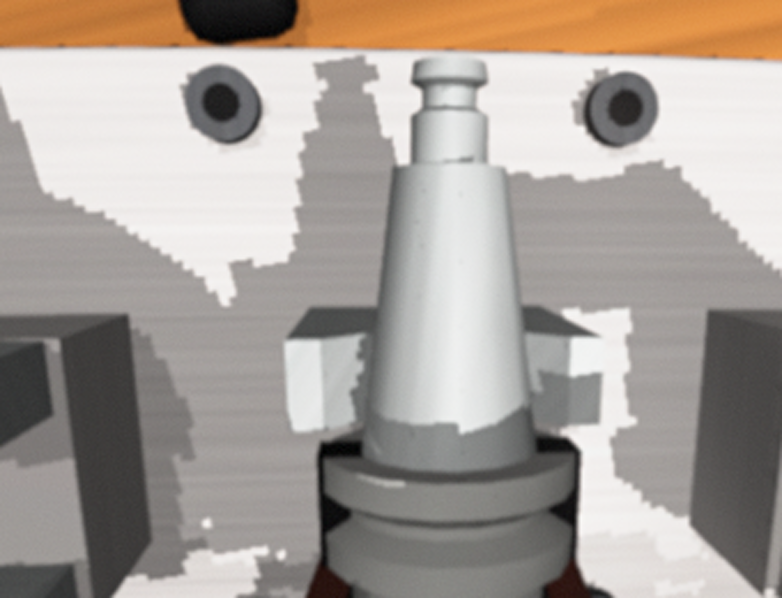

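Call:
apply_moves(steps=[{"translation": [0.0005, 0, 0], "turn": [0, 0, 0]}, {"translation": [0.001, 0, 0], "turn": [0, 0, 0]}, {"translation": [0.0015, 0, 0], "turn": [0, 0, 0]}, {"translation": [0.002, 0, 0], "turn": [0, 0, 0]}, {"translation": [0.002, 0, 0], "turn": [0, 0, 0]}, {"translation": [0.002, 0, 0], "turn": [0, 0, 0]}, {"translation": [0.002, 0, 0], "turn": [0, 0, 0]}, {"translation": [0.002, 0, 0], "turn": [0, 0, 0]}, {"translation": [0.002, 0, 0], "turn": [0, 0, 0]}, {"translation": [0.002, 0, 0], "turn": [0, 0, 0]}])

```text
clock: 9.7
position: [0.5891, -0.0108, 0.0569]
tcp_rot: [-2.141, 0.319, 2.156]
contact_force: [-3.8, 3.6, 9.3]
opening: 0.0355
```

```bash
python3 - <<'E'
from h import *
stt()
E
```

```text
t 9.7 pos [ 0.5891 -0.0108  0.0569] x [-0.016 -0.085 -0.996] yaw -11.98 F [-3.8  3.6  9.3] open 0.0355 q [ -5.  31.  96.  -6.  53. 101.]
```

Call:
apply_moves(steps=[{"translation": [0, 0, 0], "turn": [0, 0, 0]}, {"translation": [0, 0, 0], "turn": [0, 0, 0]}, {"translation": [0, 0, 0], "turn": [0, 0, 0]}, {"translation": [0, 0, 0], "turn": [0, 0, 0]}, {"translation": [0, 0, 0], "turn": [0, 0, 0]}, {"translation": [-0.02, 0, 0], "turn": [0, 0, 0]}, {"translation": [-0.05, 0, 0], "turn": [0, 0, 0]}, {"translation": [-0.09, 0, 0], "turn": [0, 0, 0]}, {"translation": [-0.13, 0, 0], "turn": [0, 0, -2]}, {"translation": [-0.17, 0, 0], "turn": [0, 0, -5]}], gripper=0.075)

```text
clock: 10.7
position: [0.5916, 0.0046, 0.2275]
tcp_rot: [-2.114, 0.218, 2.109]
contact_force: [0.1, -0.4, -0.8]
opening: 0.0746
```

```bash
python3 - <<'E'
from h import *
stt()
a=cap('wrist','wrist8');b=cap('scene','scene8');stt()
cv2.imwrite('pics/g4.png',cv2.resize(b['color'][150:350,230:430,::-1],None,fx=3,fy=3,interpolation=cv2.INTER_CUBIC))
E
```

```text
t 10.7 pos [0.5916 0.0046 0.2275] x [ 0.002  0.002 -1.   ] yaw -11.88 F [ 0.1 -0.4 -0.8] open 0.0746 q [-6. 20. 87.  0. 73. 96.]
t 10.8 pos [0.5956 0.0028 0.2323] x [ 0.013 -0.    -1.   ] yaw -12.02 F [ 0.3 -0.2  0.5] open 0.0749 q [-6. 19. 87.  0. 73. 96.]
```

View pics/wrist8.png

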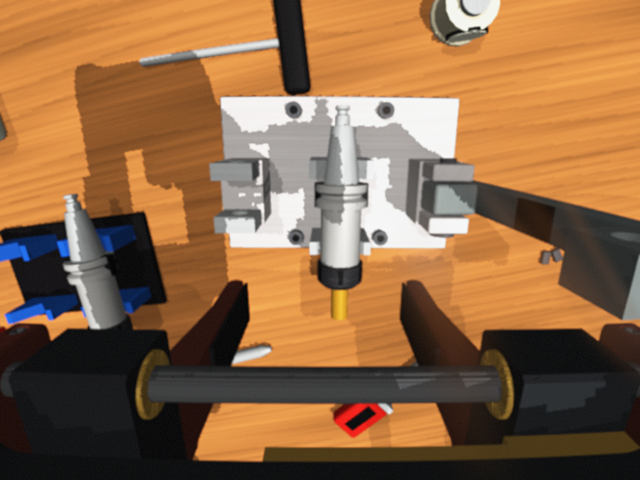

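View pics/g4.png

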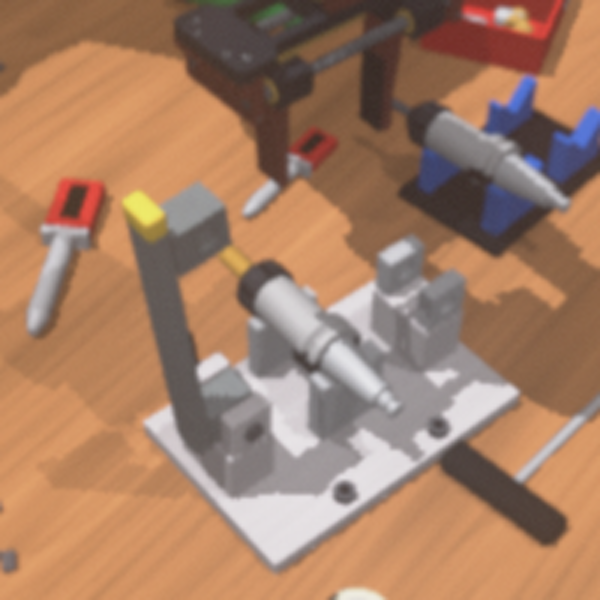

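```bash
python3 - <<'E'
import cv2
a=cv2.imread('pics/wrist8.png')
cv2.imwrite('pics/g5.png',cv2.resize(a[85:330,200:485],None,fx=2.4,fy=2.4,interpolation=cv2.INTER_CUBIC))
E
```

```text
(no output)
```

View pics/g5.png

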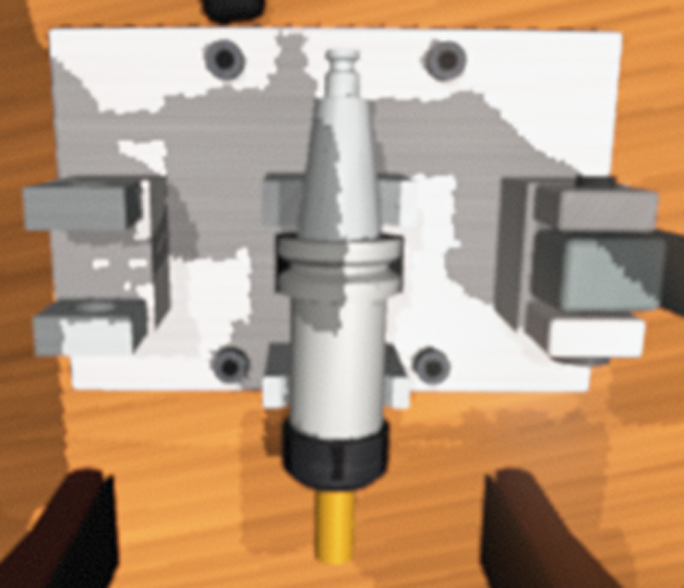

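```bash
python3 - <<'E'
from h import *
w=load('wrist8')
f=lambda x,y:(x/2.4+200,y/2.4+85)
E=plane(w,[f(75,209),f(85,337),f(606,210),f(594,337)],.097)
print('ears ctr',E.mean(0).round(4),tofx(E.mean(0))*1000, [tofx(e).round(4) for e in E])
P=plane(w,[f(343,52),f(340,237),f(340,292),f(339,400),f(336,525),f(334,562)],.075)
for p in P: print((tofx(p)*1000).round(1))
E
```

```text
ears ctr [ 0.6165 -0.0157  0.097 ] [ 0.41730173  0.58954019 97.        ] [array([0.0224, 0.0904, 0.097 ]), array([-0.022 ,  0.0898,  0.097 ]), array([ 0.0227, -0.0889,  0.097 ]), array([-0.0214, -0.089 ,  0.097 ])]
[74.1 -0.2 75. ]
[10.3 -0.1 75. ]
[-10.   -0.4  75. ]
[-52.   -0.7  75. ]
[-104.7   -0.4   75. ]
[-121.3    0.2   75. ]
```

```bash
python3 - <<'E'
from h import *
stt()
for p in [(0,0,.36),(0,-.19,.36),(0,-.19,.25)]: print(rel(fx(*p),-12))
E
```

```text
t 10.8 pos [0.5956 0.0028 0.2323] x [ 0.013 -0.    -1.   ] yaw -12.02 F [ 0.3 -0.2  0.5] open 0.0749 q [-6. 19. 87.  0. 73. 96.]
(array([-127.4,   14. ,  -25.6]), array([-0.02, -0.76,  0.16]))
(array([-128. ,  204. ,  -25.7]), array([-0.02, -0.76,  0.16]))
(array([-18. , 204.3, -24.3]), array([-0.02, -0.76,  0.16]))
```

Call:
apply_moves(steps=[{"translation": [-0.04, 0, -0.01], "turn": [0, -0.5, 0]}, {"translation": [-0.08, 0, -0.025], "turn": [0, -0.8, 0]}, {"translation": [-0.115, 0.01, -0.025], "turn": [0, -0.8, 0]}, {"translation": [-0.128, 0.04, -0.025], "turn": [0, -0.8, 0]}, {"translation": [-0.128, 0.075, -0.025], "turn": [0, -0.8, 0]}, {"translation": [-0.128, 0.115, -0.025], "turn": [0, -0.8, 0]}, {"translation": [-0.128, 0.155, -0.025], "turn": [0, -0.8, 0]}, {"translation": [-0.128, 0.19, -0.025], "turn": [0, -0.8, 0]}, {"translation": [-0.128, 0.204, -0.025], "turn": [0, -0.8, 0]}, {"translation": [-0.128, 0.204, -0.025], "turn": [0, -0.8, 0]}], gripper=0.0)

```text
clock: 11.8
position: [0.5753, -0.2034, 0.359]
tcp_rot: [-2.106, 0.222, 2.11]
contact_force: [0.2, 0.8, -0.6]
opening: 0.001
```

```bash
python3 - <<'E'
from h import *
cap('wrist','wrist9');cap('scene','scene9');
stt()
print(tofx(robot.sense()['position']))
for p in [(0,-.18,.25)]: print(rel(fx(*p),-12))
E
```

```text
t 11.9 pos [ 0.5759 -0.201   0.3595] x [-0.001  0.004 -1.   ] yaw -12.03 F [ 0.4  0.4 -0.2] open 0.0007 q [-26.  16.  73.   0.  90.  76.]
[-0.00079349 -0.18910788  0.35951187]
(array([109.5,  -8.7,  -1. ]), array([-0.03,  0.08,  0.22]))
```

View pics/wrist9.png

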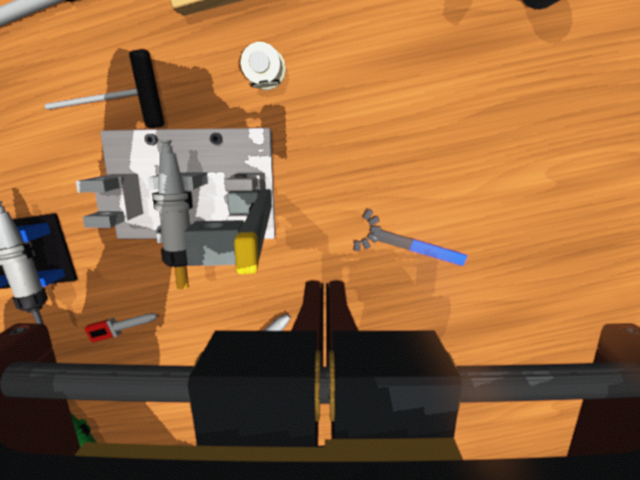

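View pics/scene9.png

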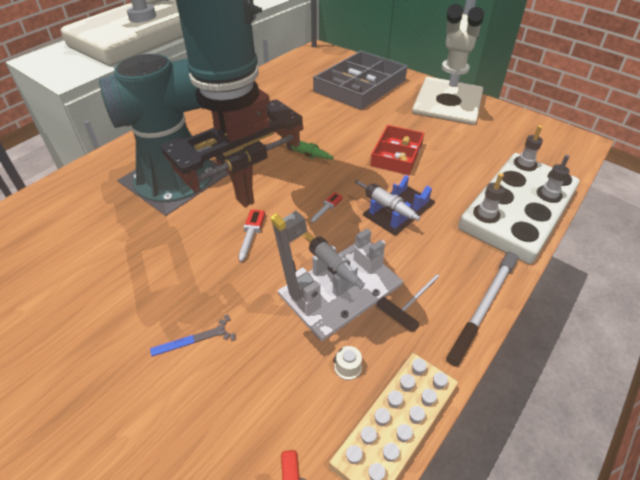

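The strap still stands near vertical (yellow end at wrist (245,252)), with the closed fingers outboard of it. Descending beside it.

Call:
apply_moves(steps=[{"translation": [0.015, 0, -0.001], "turn": [0, 0, 0]}, {"translation": [0.035, 0, -0.001], "turn": [0, 0, 0]}, {"translation": [0.06, 0, -0.001], "turn": [0, 0, 0]}, {"translation": [0.085, 0, -0.001], "turn": [0, 0, 0.2]}, {"translation": [0.1, 0, -0.001], "turn": [0, 0, 0.2]}, {"translation": [0.109, 0, -0.001], "turn": [0, 0, 0.2]}, {"translation": [0.109, -0.004, -0.001], "turn": [0, 0, 0.2]}, {"translation": [0.109, -0.009, -0.001], "turn": [0, 0, 0.2]}, {"translation": [0.109, -0.009, -0.001], "turn": [0, 0, 0.2]}, {"translation": [0.109, -0.009, -0.001], "turn": [0, 0, 0.2]}])

```text
clock: 12.9
position: [0.5793, -0.1918, 0.2516]
tcp_rot: [-2.111, 0.222, 2.111]
contact_force: [0.3, -0.0, 0.2]
opening: 0.0005
```

```bash
python3 - <<'E'
from h import *
cap('scene','scene10');cap('wrist','wrist10')
stt()
s=np.array([tofx(robot.sense()['position'])]);print(s)
for th in range(96,-1,-6):
    t=np.radians(th);S=.175
    y=-.09+S*np.cos(t)-.0355*np.sin(t);z=.08+S*np.sin(t)+.0355*np.cos(t)
    if th>90: y=-.09+.219*np.cos(t)-.0355*np.sin(t)
    p=fx(0,y-.0135,z); print(th,(y-.0135).round(3),z.round(3),rel(p,-12)[0])
E
```

```text
t 13.0 pos [ 0.579  -0.1921  0.2513] x [-0.  0. -1.] yaw -12.03 F [-0.4 -0.   0.5] open 0.0006 q [-25.  20.  83.  -0.  77.  77.]
[[ 0.00042999 -0.17976566  0.25129094]]
96 -0.162 0.25 [  1.  -18.1   0.4]
90 -0.139 0.255 [ -3.7 -40.8   0.5]
84 -0.121 0.258 [ -6.5 -59.3   0.5]
78 -0.102 0.259 [ -7.3 -77.9   0.5]
72 -0.083 0.257 [ -6.1 -96.6   0.5]
66 -0.065 0.254 [  -3.  -115.     0.5]
60 -0.047 0.249 [   2.  -133.     0.5]
54 -0.029 0.242 [   8.8 -150.4    0.5]
48 -0.013 0.234 [  17.5 -167.     0.5]
42 0.003 0.223 [  27.8 -182.6    0.5]
36 0.017 0.212 [  39.7 -197.     0.5]
30 0.03 0.198 [  53.  -210.1    0.5]
24 0.042 0.184 [  67.7 -221.7    0.5]
18 0.052 0.168 [  83.5 -231.7    0.5]
12 0.06 0.151 [ 100.2 -240.1    0.5]
6 0.067 0.134 [ 117.7 -246.6    0.5]
0 0.072 0.115 [ 135.8 -251.3    0.5]
```

View pics/wrist10.png

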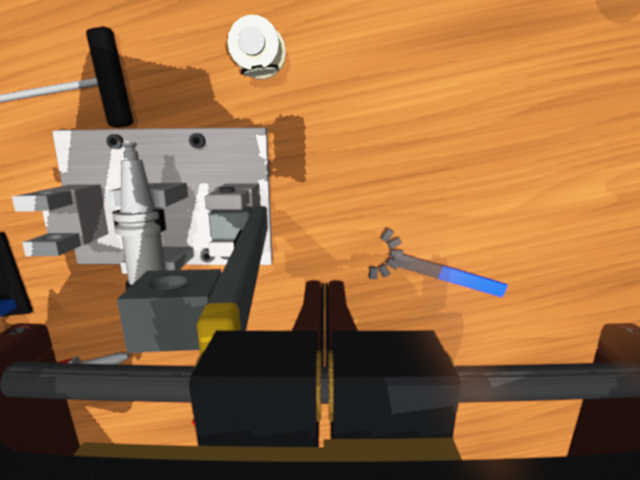

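Call:
apply_moves(steps=[{"translation": [0, -0.018, 0], "turn": [0, 0, 0]}, {"translation": [-0.003, -0.034, 0], "turn": [0, 0, 0]}, {"translation": [-0.005, -0.048, 0], "turn": [0, 0, 0]}, {"translation": [-0.007, -0.06, 0], "turn": [0, 0, 0]}, {"translation": [-0.007, -0.074, 0], "turn": [0, 0, 0]}, {"translation": [-0.007, -0.088, 0], "turn": [0, 0, 0]}, {"translation": [-0.006, -0.1, 0], "turn": [0, 0, 0]}, {"translation": [-0.003, -0.115, 0], "turn": [0, 0, 0]}, {"translation": [0, -0.126, 0], "turn": [0, 0, 0]}, {"translation": [0.002, -0.133, 0], "turn": [0, 0, 0]}])

```text
clock: 14.0
position: [0.6068, -0.0606, 0.2487]
tcp_rot: [-2.11, 0.221, 2.112]
contact_force: [-0.4, -1.1, 1.8]
opening: 0.0005
```

```bash
python3 - <<'E'
from h import *
stt();a=cap('scene','scene11')
print(tofx(robot.sense()['position']))
cv2.imwrite('pics/h1.png',cv2.resize(a['color'][130:350,200:430,::-1],None,fx=2.6,fy=2.6,interpolation=cv2.INTER_CUBIC))
E
```

```text
t 14.0 pos [ 0.6068 -0.0606  0.2487] x [-0.001  0.001 -1.   ] yaw -11.98 F [-0.4 -1.1  1.8] open 0.0005 q [-12.  20.  83.   0.  77.  90.]
[-1.80254064e-06 -4.46314368e-02  2.48335997e-01]
```

View pics/h1.png

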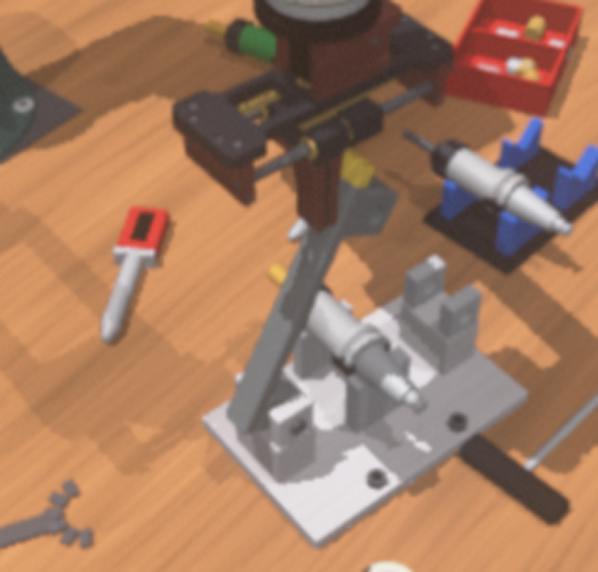

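Call:
apply_moves(steps=[{"translation": [0.004, -0.01, 0], "turn": [0, 0, 0]}, {"translation": [0.01, -0.023, 0], "turn": [0, 0, 0]}, {"translation": [0.017, -0.036, 0], "turn": [0, 0, 0]}, {"translation": [0.026, -0.049, 0], "turn": [0, 0, 0]}, {"translation": [0.036, -0.062, 0], "turn": [0, 0, 0]}, {"translation": [0.048, -0.074, 0], "turn": [0, 0, 0]}, {"translation": [0.061, -0.085, 0], "turn": [0, 0, 0]}, {"translation": [0.074, -0.094, 0], "turn": [0, 0, 0]}, {"translation": [0.087, -0.102, 0], "turn": [0, 0, 0]}, {"translation": [0.098, -0.107, 0], "turn": [0, 0, 0]}])

```text
clock: 15.05
position: [0.6283, 0.0458, 0.1488]
tcp_rot: [-2.108, 0.219, 2.114]
contact_force: [0.0, 0.5, 1.1]
opening: 0.0004
```

```bash
python3 - <<'E'
from h import *
stt()
print(tofx(robot.sense()['position']), rel(fx(0,.072,.1155),-12))
E
```

```text
t 15.05 pos [0.6283 0.0458 0.1488] x [-0.003  0.002 -1.   ] yaw -11.95 F [0.  0.5 1.1] open 0.0004 q [ -2.  27.  87.   0.  66. 100.]
[-0.00083123  0.06322129  0.14882701] (array([33.3, -8.7, -0.9]), array([0.05, 0.17, 0.07]))
```

Call:
apply_moves(steps=[{"translation": [0.007, -0.002, 0], "turn": [0, 0, 0]}, {"translation": [0.014, -0.004, 0], "turn": [0, 0, 0]}, {"translation": [0.02, -0.006, 0], "turn": [0, 0, 0]}, {"translation": [0.025, -0.007, 0], "turn": [0, 0, 0]}, {"translation": [0.029, -0.008, 0], "turn": [0, 0, 0]}, {"translation": [0.031, -0.0087, 0], "turn": [0, 0, 0]}, {"translation": [0.033, -0.0087, 0], "turn": [0, 0, 0]}, {"translation": [0.034, -0.0087, 0], "turn": [0, 0, 0]}, {"translation": [0.035, -0.0087, 0], "turn": [0, 0, 0]}, {"translation": [0.035, -0.0087, 0], "turn": [0, 0, 0]}])

```text
clock: 16.05
position: [0.6303, 0.0544, 0.1157]
tcp_rot: [-2.109, 0.219, 2.113]
contact_force: [-4.6, 1.1, 11.7]
opening: 0.0005
```

```bash
python3 - <<'E'
from h import *
stt()
print(tofx(robot.sense()['position']), rel(fx(0,.072,.1155),-12))
E
```

```text
t 16.05 pos [0.6303 0.0544 0.1157] x [-0.002  0.002 -1.   ] yaw -11.96 F [-4.6  1.1 11.7] open 0.0005 q [ -1.  29.  89.   0.  62. 101.]
[-0.00071411  0.07200374  0.11573292] (array([ 0.2,  0. , -0.7]), array([0.04, 0.11, 0.08]))
```

```bash
python3 - <<'E'
from h import *
print(rel((.431,.19,.22),-12), rel((.431,.19,.22),93.6))
E
```

```text
(array([-103.7,  -91.5,  223.2]), array([0.04, 0.11, 0.08])) (array([-103.7,  -91.5,  223.2]), array([-105.56,    0.  ,    0.16]))
```

Call:
apply_moves(steps=[{"translation": [0.002, 0, 0], "turn": [0, 0, 0]}, {"translation": [0.0025, 0, 0], "turn": [0, 0, 0]}, {"translation": [0.0025, 0, 0], "turn": [0, 0, 0]}, {"translation": [-0.03, 0, 0], "turn": [-4, 0, 0]}, {"translation": [-0.07, -0.01, 0.01], "turn": [-12, 0, 0]}, {"translation": [-0.1, -0.025, 0.04], "turn": [-20, 0, 0]}, {"translation": [-0.11, -0.04, 0.08], "turn": [-28, 0, 0]}, {"translation": [-0.11, -0.055, 0.12], "turn": [-36, 0, 0]}, {"translation": [-0.11, -0.07, 0.16], "turn": [-44, 0, 0]}, {"translation": [-0.105, -0.085, 0.2], "turn": [-52, 0, 0]}])

```text
clock: 17.05
position: [0.4517, 0.1795, 0.2222]
tcp_rot: [1.815, 0.668, -1.812]
contact_force: [-0.7, 0.8, -0.8]
opening: 0.0004
```

```bash
python3 - <<'E'
from h import *
stt();print(rel((.431,.19,.22),93.6))
E
```

```text
t 17.05 pos [0.4517 0.1795 0.2222] x [ 0.001  0.002 -1.   ] yaw 40.35 F [-0.7  0.8 -0.8] open 0.0004 q [ 13.  11. 100.   0.  69.  63.]
(array([  2.2, -21.4,   9. ]), array([-53.25,  -0.15,   0.  ]))
```

Call:
apply_moves(steps=[{"translation": [0.002, -0.01, 0.005], "turn": [-8, 0, 0]}, {"translation": [0.002, -0.021, 0.009], "turn": [-16, 0, 0]}, {"translation": [0.002, -0.021, 0.009], "turn": [-24, 0, 0]}, {"translation": [0.002, -0.021, 0.009], "turn": [-32, 0, 0]}, {"translation": [0.002, -0.021, 0.009], "turn": [-40, 0, 0]}, {"translation": [0.002, -0.021, 0.009], "turn": [-48, 0, 0]}, {"translation": [0.002, -0.021, 0.009], "turn": [-53.2, 0, 0]}, {"translation": [0.002, -0.021, 0.009], "turn": [-53.2, 0, 0]}, {"translation": [0.002, -0.021, 0.009], "turn": [-53.2, 0, 0]}, {"translation": [0.002, -0.021, 0.009], "turn": [-53.2, 0, 0]}], gripper=0.0878)

```text
clock: 18.05
position: [0.4313, 0.1896, 0.2202]
tcp_rot: [1.167, 1.238, -1.163]
contact_force: [1.0, -0.1, 0.3]
opening: 0.0769
```

```bash
python3 - <<'E'
from h import *
w=cap('wrist','wrist12');cap('scene','scene12');cap('top','top12');stt()
E
```

```text
t 18.2 pos [0.4312 0.1897 0.2202] x [ 0.001  0.002 -1.   ] yaw 93.49 F [-0.4  0.5 -1.1] open 0.0868 q [ 15.  10. 102.   0.  68.  12.]
```

View pics/wrist12.png

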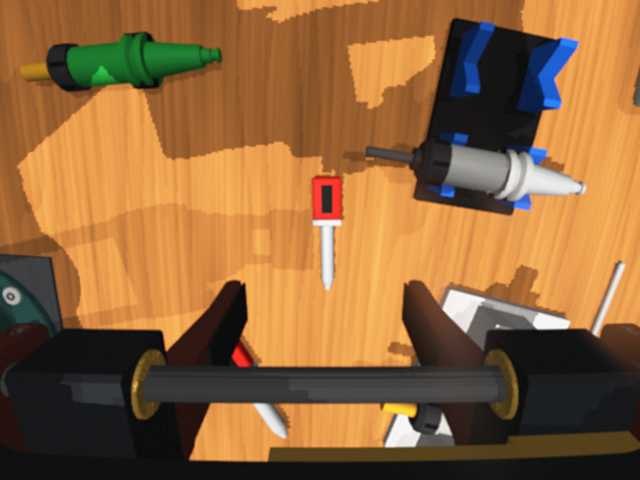

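View pics/scene12.png

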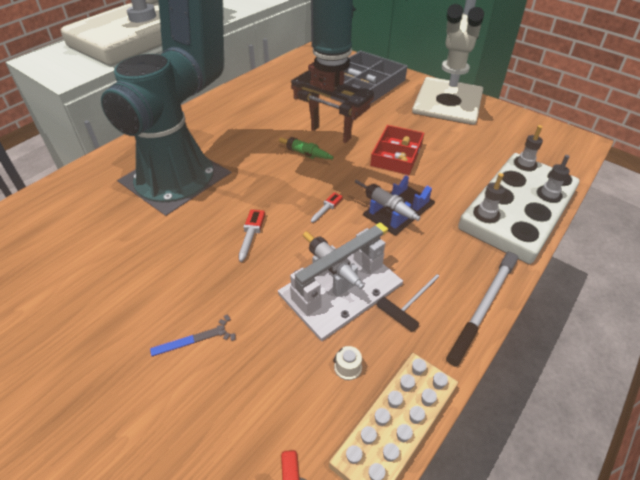

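View pics/top12.png

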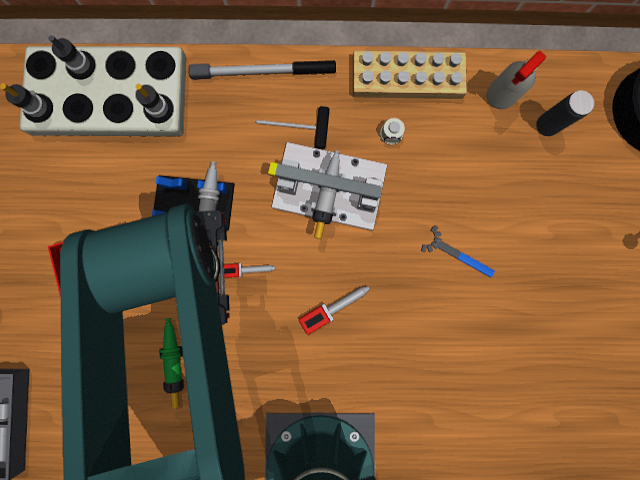

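Strap is down over the flange in the scene view, yellow end at (381,229). The small pin is in the wrist view, grip centre near (327,201) and nose (328,289).

```bash
python3 - <<'E'
from h import *
w=load('wrist12');c=w['color'];h=cv2.cvtColor(c,cv2.COLOR_RGB2HSV)
m=(((h[...,0]<8)|(h[...,0]>172))&(h[...,1]>150)&(h[...,2]>90)).astype(np.uint8);m[:, :290]=0;m[:,360:]=0;m[:160]=0;m[240:]=0
m=cv2.morphologyEx(m,cv2.MORPH_CLOSE,np.ones((25,25)))
r=cv2.minAreaRect(np.argwhere(m)[:,::-1].astype(np.float32));print(r)
cv2.imwrite('pics/i1.png',cv2.resize(c[165:300,270:390,::-1],None,fx=4.4,fy=4.4,interpolation=cv2.INTER_CUBIC))
bx=cv2.boxPoints(r); P=plane(w,bx,.014);print(bx.round(1).tolist(),P.round(4).tolist())
E
```

```text
((326.5, 197.5), (41.0, 29.0), 90.0)
[[312.0, 177.0], [341.0, 177.0], [341.0, 218.0], [312.0, 218.0]] [[0.4164, 0.2273, 0.014], [0.4459, 0.2291, 0.014], [0.449, 0.1866, 0.014], [0.4186, 0.1848, 0.014]]
```

View pics/i1.png

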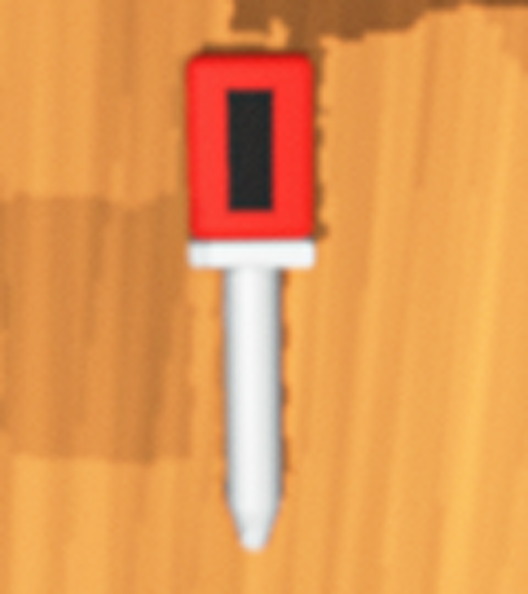

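```bash
python3 - <<'E'
from h import *
w=load('wrist12');w1=load('wrist1');t=load('top0')
f=lambda x,y:(x/4.4+270,y/4.4+165)
A=plane(w,[f(250.5,54),f(251.5,266)],.014);N=plane(w,[f(252,268),f(253,549)],.007)
print(A.round(4),N.round(4),np.linalg.norm(A[1]-A[0]),np.linalg.norm(N[1]-N[0]))
d=N[1]-A[0];yw=np.degrees(np.arctan2(d[1],d[0]));print('yaw',yw)
d2=lambda x,y:(x/3+60,y/3+115)
print('nose',tri([w1,w],[d2(738,467),f(253,548)]),'sh',tri([w1,w],[d2(588,503),f(252,262)]))
g=A.mean(0);print('grip',g)
for z in (.1,.003): print(z,rel((g[0],g[1],z),yw+180))
E
```

```text
[[0.4316 0.228  0.014 ]
 [0.435  0.1777 0.014 ]] [[0.4353 0.1755 0.007 ]
 [0.4403 0.1013 0.007 ]] 0.05038385967887325 0.07441469041549892
yaw -86.0951997581301
nose (array([0.43967023, 0.10362795, 0.0124709 ]), [np.float64(0.0004900954918808599), np.float64(0.0004900954918808708)]) sh (array([0.43454501, 0.17813367, 0.01351066]), [np.float64(0.0006941762887276316), np.float64(0.0006941762887276014)])
grip [0.43332015 0.20283979 0.014     ]
0.1 (array([120.2,   2.7, -12.7]), array([-0.41, -0.14, -0.07]))
0.003 (array([217.2,   2.6, -12.5]), array([-0.41, -0.14, -0.07]))
```

```bash
python3 - <<'E'
from h import *
for z in (.1,.0025): print(z,rel((.433,.1968,z),93.9))
E
```

```text
0.1 (array([120.2,   2. ,  -6.7]), array([-0.41, -0.14, -0.07]))
0.0025 (array([217.7,   1.9,  -6.5]), array([-0.41, -0.14, -0.07]))
```

Call:
apply_moves(steps=[{"translation": [0.03, 0.002, -0.0065], "turn": [-0.4, -0.1, 0]}, {"translation": [0.07, 0.002, -0.0065], "turn": [-0.4, -0.1, 0]}, {"translation": [0.11, 0.002, -0.0065], "turn": [-0.4, -0.1, 0]}, {"translation": [0.145, 0.002, -0.0065], "turn": [-0.4, -0.1, 0]}, {"translation": [0.17, 0.002, -0.0065], "turn": [-0.4, -0.1, 0]}, {"translation": [0.19, 0.002, -0.0065], "turn": [-0.4, -0.1, 0]}, {"translation": [0.202, 0.002, -0.0065], "turn": [-0.4, -0.1, 0]}, {"translation": [0.21, 0.002, -0.0065], "turn": [-0.4, -0.1, 0]}, {"translation": [0.215, 0.002, -0.0065], "turn": [-0.4, -0.1, 0]}, {"translation": [0.215, 0.002, -0.0065], "turn": [-0.4, -0.1, 0]}], gripper=0.065)

```text
clock: 19.2
position: [0.4331, 0.1968, 0.005]
tcp_rot: [1.16, 1.24, -1.158]
contact_force: [0.7, 0.1, 0.6]
opening: 0.0651
```

```bash
python3 - <<'E'
from h import *
stt();w=cap('wrist','wrist13');cap('scene','scene13');stt();print(rel((.433,.1968,.0025),93.9))
E
```

```text
t 19.2 pos [0.4331 0.1968 0.005 ] x [ 0.001  0.001 -1.   ] yaw 93.89 F [0.7 0.1 0.6] open 0.0651 q [ 16.  29. 114.   0.  37.  12.]
t 19.3 pos [0.4336 0.1969 0.0056] x [ 0.002  0.001 -1.   ] yaw 93.89 F [-0.1 -0.5  0.1] open 0.0651 q [ 16.  29. 114.   0.  37.  12.]
(array([ 3.1, -0.6,  0.1]), array([-0.01, -0.04, -0.12]))
```

View pics/wrist13.png

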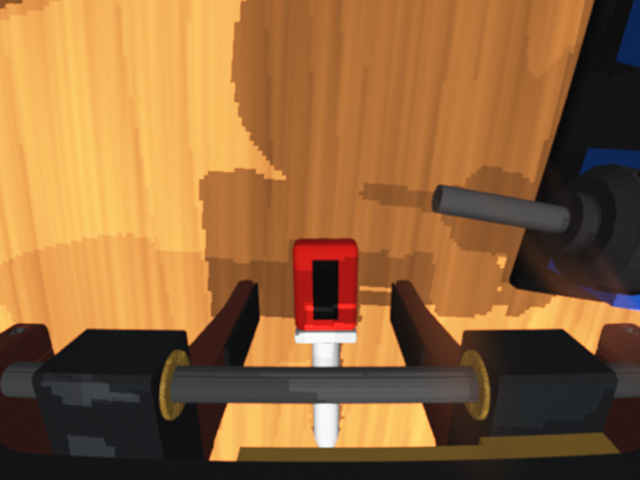

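The grip is centred between the fingers (325,285), with the drill clear at right. Lowering 3 mm, closing and lifting slightly.

Call:
apply_moves(steps=[{"translation": [0.002, 0, 0], "turn": [0, 0, 0]}, {"translation": [0.003, 0, 0], "turn": [0, 0, 0]}, {"translation": [0.003, 0, 0], "turn": [0, 0, 0]}, {"translation": [0.003, 0, 0], "turn": [0, 0, 0]}, {"translation": [0.003, 0, 0], "turn": [0, 0, 0]}, {"translation": [0.003, 0, 0], "turn": [0, 0, 0]}, {"translation": [0.003, 0, 0], "turn": [0, 0, 0]}, {"translation": [0.003, 0, 0], "turn": [0, 0, 0]}, {"translation": [-0.01, 0, 0], "turn": [0, 0, 0]}, {"translation": [-0.04, 0, 0], "turn": [0, 0, 0]}], gripper=0.0)

```text
clock: 20.3
position: [0.4313, 0.1962, 0.0442]
tcp_rot: [1.157, 1.242, -1.162]
contact_force: [0.6, 0.4, -1.8]
opening: 0.0298
```

```bash
python3 - <<'E'
from h import *
stt()
E
```

```text
t 20.3 pos [0.4313 0.1962 0.0442] x [-0.003 -0.001 -1.   ] yaw 93.88 F [ 0.6  0.4 -1.8] open 0.0298 q [ 16.  25. 112.   0.  43.  12.]
```

```bash
python3 - <<'E'
from h import *
stt();print(rel(fx(-.158,.09,.0755),168),rel(fx(-.158,.09,.13),168))
E
```

```text
t 20.3 pos [0.4313 0.1962 0.0442] x [-0.003 -0.001 -1.   ] yaw 93.88 F [ 0.6  0.4 -1.8] open 0.0298 q [ 16.  25. 112.   0.  43.  12.]
(array([-31.4,  42.4,  94.6]), array([-74.12,  -0.1 ,   0.17])) (array([-85.9,  42.3,  94.7]), array([-74.12,  -0.1 ,   0.17]))
```

Call:
apply_moves(steps=[{"translation": [-0.03, 0, 0.005], "turn": [-4, 0, 0]}, {"translation": [-0.06, 0, 0.015], "turn": [-12, 0, 0]}, {"translation": [-0.085, 0.005, 0.03], "turn": [-20, 0, 0]}, {"translation": [-0.086, 0.012, 0.045], "turn": [-28, 0, 0]}, {"translation": [-0.086, 0.02, 0.06], "turn": [-36, 0, 0]}, {"translation": [-0.086, 0.028, 0.07], "turn": [-44, 0, 0]}, {"translation": [-0.086, 0.035, 0.08], "turn": [-52, 0, 0]}, {"translation": [-0.086, 0.04, 0.09], "turn": [-60, 0, 0]}, {"translation": [-0.086, 0.042, 0.0945], "turn": [-68, 0, 0]}, {"translation": [-0.086, 0.042, 0.0945], "turn": [-74, 0, 0]}])

```text
clock: 21.3
position: [0.4798, 0.1041, 0.1297]
tcp_rot: [0.162, 1.568, -0.164]
contact_force: [-0.1, 0.3, -1.2]
opening: 0.0296
```

```bash
python3 - <<'E'
from h import *
stt();print(rel(fx(-.158,.09,.0755),168))
E
```

```text
t 21.3 pos [0.4798 0.1041 0.1297] x [-0.004 -0.001 -1.   ] yaw 168.14 F [-0.1  0.3 -1.2] open 0.0296 q [  4.  18. 106.  -0.  56. -74.]
(array([54.2,  0.7,  0.4]), array([ 0.14, -0.21,  0.09]))
```

Call:
apply_moves(steps=[{"translation": [0.01, 0.0007, 0], "turn": [0.1, -0.2, 0]}, {"translation": [0.025, 0.0007, 0], "turn": [0.1, -0.2, 0]}, {"translation": [0.04, 0.0007, 0], "turn": [0.1, -0.2, 0]}, {"translation": [0.05, 0.0007, 0], "turn": [0.1, -0.2, 0]}, {"translation": [0.054, 0.0007, 0], "turn": [0.1, -0.2, 0]}, {"translation": [0.054, 0.0007, 0], "turn": [0.1, -0.2, 0]}, {"translation": [0.054, 0.0007, 0], "turn": [0.1, -0.2, 0]}, {"translation": [0.054, 0.0007, 0], "turn": [0.1, -0.2, 0]}, {"translation": [0.054, 0.0007, 0], "turn": [0.1, -0.2, 0]}, {"translation": [0.054, 0.0007, 0], "turn": [0.1, -0.2, 0]}])

```text
clock: 22.3
position: [0.4801, 0.1048, 0.0761]
tcp_rot: [0.163, 1.564, -0.165]
contact_force: [0.3, 1.1, -1.2]
opening: 0.0297
```

```bash
python3 - <<'E'
from h import *
stt();w=cap('wrist','wrist14');s=cap('scene','scene14');t=cap('top','top14');stt();print(tofx(robot.sense()['position']))
cv2.imwrite('pics/j1.png',cv2.resize(s['color'][170:320,260:420,::-1],None,fx=4,fy=4,interpolation=cv2.INTER_CUBIC))
cv2.imwrite('pics/j2.png',cv2.resize(t['color'][130:280,230:400,::-1],None,fx=4,fy=4,interpolation=cv2.INTER_CUBIC))
E
```

```text
t 22.3 pos [0.4801 0.1048 0.0761] x [ 0.    -0.001 -1.   ] yaw 168.03 F [ 0.3  1.1 -1.2] open 0.0297 q [  4.  23. 109.  -0.  48. -74.]
t 22.45 pos [0.4799 0.1048 0.0759] x [-0.    -0.001 -1.   ] yaw 168.04 F [ 0.7  0.1 -1.2] open 0.0298 q [  4.  23. 109.  -0.  48. -74.]
[-0.15832764  0.0900378   0.07586995]
```

View pics/wrist14.png

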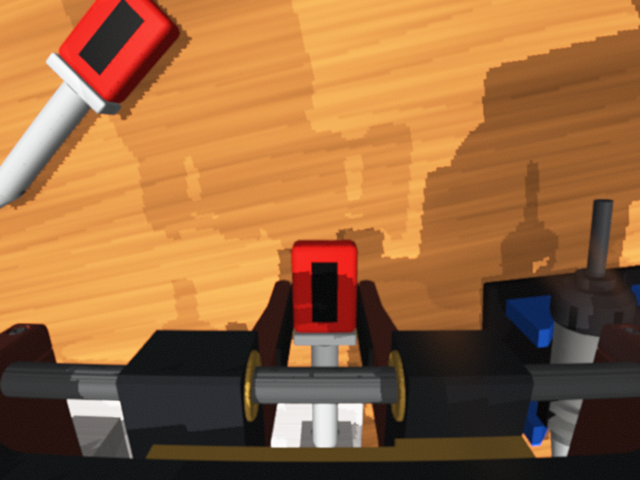

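View pics/j1.png

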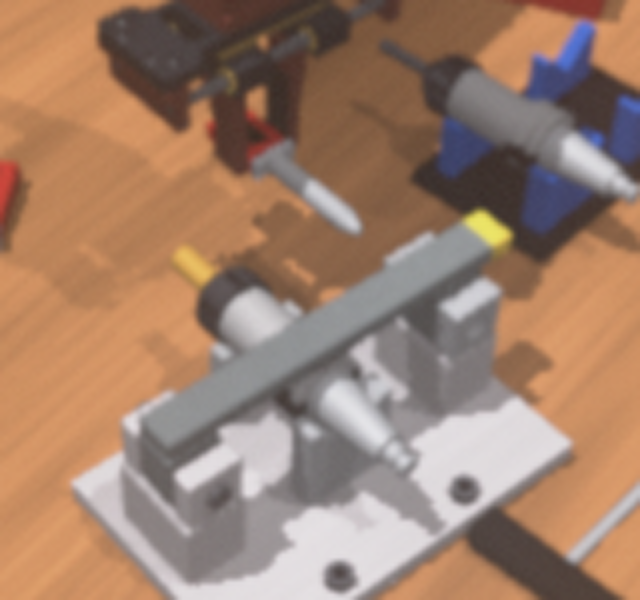

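View pics/j2.png

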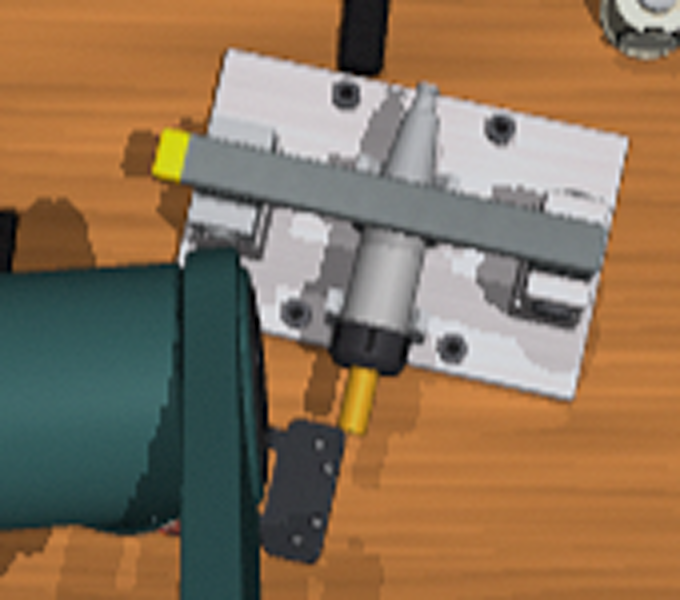

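```bash
python3 - <<'E'
from h import *
s=load('scene14')
q=lambda x,y:(x/4+260,y/4+170)
st=robot.sense();p=tofx(st['position'])
for n,pt in [('nose',fx(p[0]+.094,p[1],p[2]+.0045)),('shoulder',fx(p[0]+.019,p[1],p[2]+.0045)),('rear clevis ear top far-left corner',fx(.029,.071,.097)),('',fx(.029,.109,.097)),('stud',fx(.074,0,.075)),('yellow far corner',fx(.013,.129,.1155)),('yellow near',fx(-.013,.129,.1155)),('bar hinge end?',fx(.013,-.1,.1155)),('base',fx(.088,-.118,.015)),('base2',fx(.088,.118,.015)),('cutter tip',fx(-.118,0,.075))]:
    u=proj(s,pt)[0]; print(n,u.round(1),'crop',((u-[260,170])*4).round(0))
E
```

```text
nose [349.4 228.3] crop [358. 233.]
shoulder [328.6 211. ] crop [274. 164.]
rear clevis ear top far-left corner [372.2 250.8] crop [449. 323.]
 [384.9 242.7] crop [500. 291.]
stud [361.2 287. ] crop [405. 468.]
yellow far corner [387.2 228.5] crop [509. 234.]
yellow near [378.9 222. ] crop [475. 208.]
bar hinge end? [303.6 280.5] crop [174. 442.]
base [320.5 338.7] crop [242. 675.]
base2 [402.3 280.8] crop [569. 443.]
cutter tip [304.1 234.5] crop [176. 258.]
```

Call:
apply_moves(steps=[{"translation": [0.0003, 0.0012, 0.006], "turn": [0, 0, 0]}, {"translation": [0.0003, 0.0012, 0.014], "turn": [0, 0, 0]}, {"translation": [0.0003, 0.0012, 0.022], "turn": [0, 0, 0]}, {"translation": [0.0003, 0.0012, 0.028], "turn": [0, 0, 0]}, {"translation": [0.0003, 0.0012, 0.033], "turn": [0, 0, 0]}, {"translation": [0.0003, 0.0012, 0.037], "turn": [0, 0, 0]}, {"translation": [0.0003, 0.0012, 0.04], "turn": [0, 0, 0]}, {"translation": [0.0003, 0.0012, 0.043], "turn": [0, 0, 0]}, {"translation": [0.0003, 0.0012, 0.046], "turn": [0, 0, 0]}, {"translation": [0.0003, 0.0012, 0.047], "turn": [0, 0, 0]}])

```text
clock: 23.45
position: [0.5264, 0.0962, 0.0756]
tcp_rot: [0.163, 1.564, -0.165]
contact_force: [0.8, -0.3, -1.6]
opening: 0.0296
```

```bash
python3 - <<'E'
from h import *
stt();s=cap('scene','scene15');w=cap('wrist','wrist15');stt();p=tofx(robot.sense()['position']);print(p,'nose x',p[0]+.094)
cv2.imwrite('pics/k1.png',cv2.resize(s['color'][190:290,300:420,::-1],None,fx=5,fy=5,interpolation=cv2.INTER_CUBIC))
E
```

```text
t 23.45 pos [0.5264 0.0962 0.0756] x [ 0.    -0.001 -1.   ] yaw 168.03 F [ 0.8 -0.3 -1.6] open 0.0296 q [  3.  26. 103.  -0.  51. -75.]
t 23.55 pos [0.5262 0.0962 0.0756] x [-0.    -0.001 -1.   ] yaw 168.03 F [-0.1  0.1 -2. ] open 0.0298 q [  3.  26. 103.  -0.  51. -75.]
[-0.11118209  0.09126935  0.07560344] nose x -0.017182086005698996
```

View pics/k1.png

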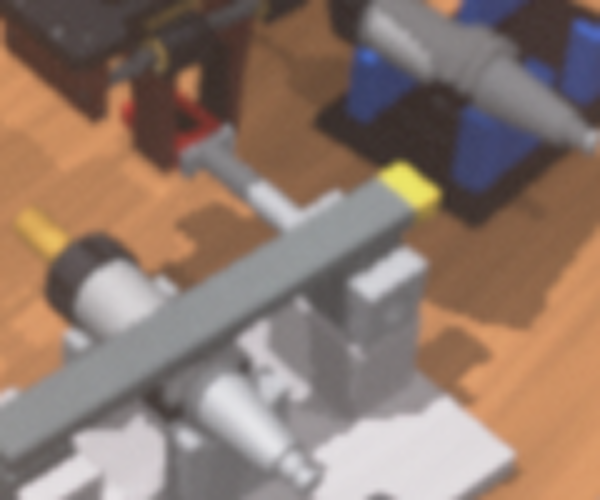

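View pics/wrist15.png

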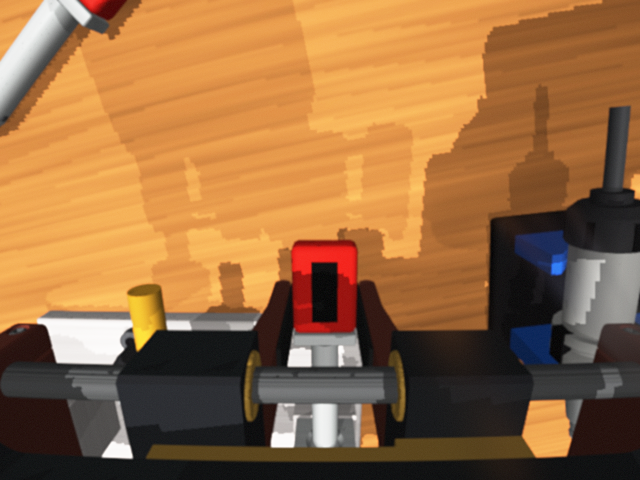

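Nose is 12 mm into the ear with no contact force. Continuing.

Call:
apply_moves(steps=[{"translation": [0, 0, 0.004], "turn": [0, 0, 0]}, {"translation": [0, 0, 0.008], "turn": [0, 0, 0]}, {"translation": [0, 0, 0.012], "turn": [0, 0, 0]}, {"translation": [0, 0, 0.016], "turn": [0, 0, 0]}, {"translation": [0, 0, 0.02], "turn": [0, 0, 0]}, {"translation": [0, 0, 0.024], "turn": [0, 0, 0]}, {"translation": [0, 0, 0.028], "turn": [0, 0, 0]}, {"translation": [0, 0, 0.032], "turn": [0, 0, 0]}, {"translation": [0, 0, 0.036], "turn": [0, 0, 0]}, {"translation": [0, 0, 0.04], "turn": [0, 0, 0]}])

```text
clock: 24.55
position: [0.5656, 0.0878, 0.0756]
tcp_rot: [0.163, 1.565, -0.165]
contact_force: [0.3, 0.5, -0.9]
opening: 0.0302
```

```bash
python3 - <<'E'
from h import *
stt();p=tofx(robot.sense()['position']);print(p,'shoulder x',p[0]+.019,robot.sense()['wrist_torque'])
E
```

```text
t 24.55 pos [0.5656 0.0878 0.0756] x [-0.    -0.001 -1.   ] yaw 168.03 F [ 0.3  0.5 -0.9] open 0.0302 q [  2.  28.  99.  -0.  53. -76.]
[-0.07089033  0.09130526  0.07560507] shoulder x -0.051890333294861396 [ 0.03580635 -0.09371826 -0.02402305]
```

Free so far, about 23 mm to go.

Call:
apply_moves(steps=[{"translation": [0, 0, 0.004], "turn": [0, 0, 0]}, {"translation": [0, 0, 0.008], "turn": [0, 0, 0]}, {"translation": [0, 0, 0.012], "turn": [0, 0, 0]}, {"translation": [0, 0, 0.015], "turn": [0, 0, 0]}, {"translation": [0, 0, 0.018], "turn": [0, 0, 0]}, {"translation": [0, 0, 0.02], "turn": [0, 0, 0]}, {"translation": [0, 0, 0.0215], "turn": [0, 0, 0]}, {"translation": [0, 0, 0.0225], "turn": [0, 0, 0]}, {"translation": [0, 0, 0.023], "turn": [0, 0, 0]}, {"translation": [0, 0, 0.0235], "turn": [0, 0, 0]}])

```text
clock: 25.55
position: [0.5885, 0.083, 0.0756]
tcp_rot: [0.163, 1.565, -0.165]
contact_force: [0.6, 0.7, -1.5]
opening: 0.0295
```

```bash
python3 - <<'E'
from h import *
stt();p=tofx(robot.sense()['position']);print(p,'shoulder x',p[0]+.019)
s=cap('scene','scene16')
cv2.imwrite('pics/k2.png',cv2.resize(s['color'][190:290,300:420,::-1],None,fx=5,fy=5,interpolation=cv2.INTER_CUBIC))
E
```

```text
t 25.55 pos [0.5885 0.083  0.0756] x [-0.    -0.001 -1.   ] yaw 168.03 F [ 0.6  0.7 -1.5] open 0.0295 q [  1.  29.  96.  -0.  55. -77.]
[-0.04746998  0.09128819  0.0755751 ] shoulder x -0.028469976480890936
```

View pics/k2.png

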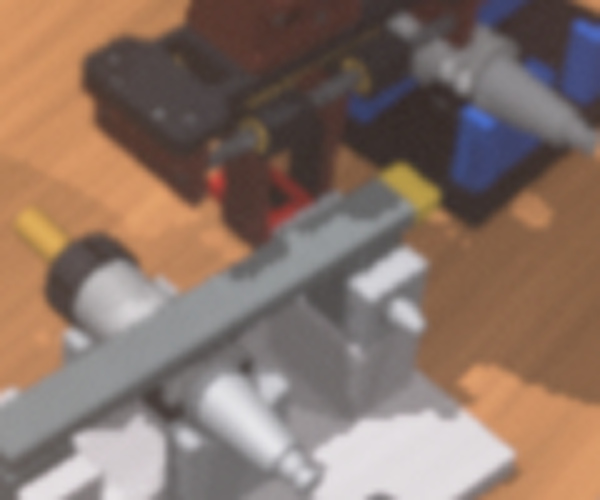

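The nose now sticks out of the rear ear at crop (410,315), but there is no shoulder contact yet. Pressing on.

Call:
apply_moves(steps=[{"translation": [0, 0, 0.0005], "turn": [0, 0, 0]}, {"translation": [0, 0, 0.001], "turn": [0, 0, 0]}, {"translation": [0, 0, 0.0015], "turn": [0, 0, 0]}, {"translation": [0, 0, 0.002], "turn": [0, 0, 0]}, {"translation": [0, 0, 0.0022], "turn": [0, 0, 0]}, {"translation": [0, 0, 0.0025], "turn": [0, 0, 0]}, {"translation": [0, 0, 0.0027], "turn": [0, 0, 0]}, {"translation": [0, 0, 0.003], "turn": [0, 0, 0]}, {"translation": [0, 0, 0.003], "turn": [0, 0, 0]}, {"translation": [0, 0, 0.003], "turn": [0, 0, 0]}])

```text
clock: 26.6
position: [0.5898, 0.0827, 0.0753]
tcp_rot: [0.163, 1.568, -0.165]
contact_force: [-5.7, 1.5, 1.7]
opening: 0.0298
```

```bash
python3 - <<'E'
from h import *
stt();p=tofx(robot.sense()['position']);print(p,'shoulder x',p[0]+.019)
E
```

```text
t 26.6 pos [0.5898 0.0827 0.0753] x [-0.003 -0.001 -1.   ] yaw 168.03 F [-5.7  1.5  1.7] open 0.0298 q [  1.  30.  95.  -0.  55. -77.]
[-0.0461589   0.09127467  0.07529733] shoulder x -0.027158895712514102
```

Contact: −5.7 N along the pin. One more firm press, then release.

Call:
apply_moves(steps=[{"translation": [0, 0, 0.002], "turn": [0, 0, 0]}, {"translation": [0, 0, 0.003], "turn": [0, 0, 0]}, {"translation": [0, 0, 0.004], "turn": [0, 0, 0]}, {"translation": [0, 0, 0.004], "turn": [0, 0, 0]}, {"translation": [0, 0, 0.004], "turn": [0, 0, 0]}, {"translation": [0, 0, 0.004], "turn": [0, 0, 0]}, {"translation": [0, 0, 0.004], "turn": [0, 0, 0]}, {"translation": [0, 0, 0.004], "turn": [0, 0, 0]}, {"translation": [0, 0, 0.004], "turn": [0, 0, 0]}, {"translation": [0, 0, 0.004], "turn": [0, 0, 0]}])

```text
clock: 27.6
position: [0.5898, 0.0825, 0.0745]
tcp_rot: [0.163, 1.575, -0.165]
contact_force: [-9.9, 3.1, 3.1]
opening: 0.03
```

```bash
python3 - <<'E'
from h import *
stt();p=tofx(robot.sense()['position']);print(p,'shoulder x',p[0]+.019)
s=cap('scene','scene17');w=cap('wrist','wrist17')
cv2.imwrite('pics/k3.png',cv2.resize(s['color'][190:290,300:420,::-1],None,fx=5,fy=5,interpolation=cv2.INTER_CUBIC))
E
```

```text
t 27.6 pos [0.5898 0.0825 0.0745] x [-0.01 -0.   -1.  ] yaw 168.02 F [-9.9  3.1  3.1] open 0.03 q [  1.  30.  95.   0.  56. -77.]
[-0.0461322   0.09111243  0.07451323] shoulder x -0.02713219975292699
```

View pics/k3.png

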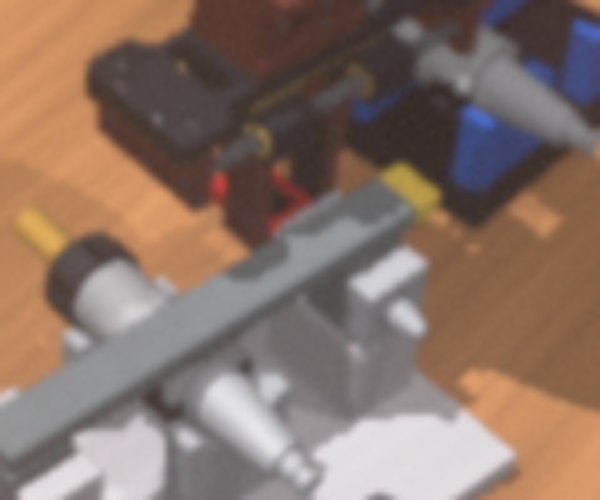

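View pics/wrist17.png

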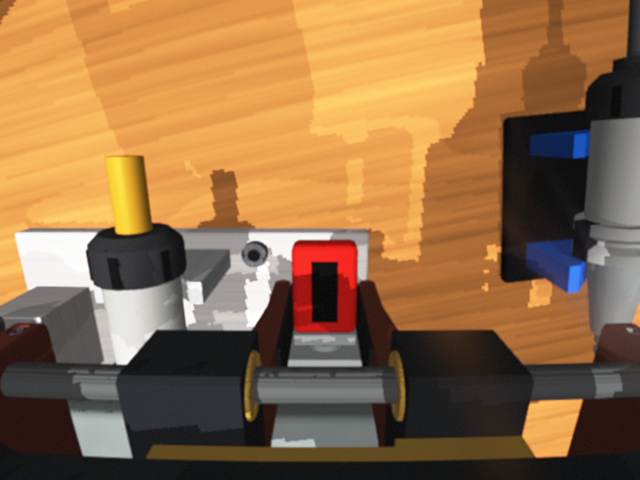

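```bash
python3 - <<'E'
from h import *
s=load('scene17')
for x in (.040,.043,.046): print(x,((proj(s,fx(x,.0912,.0797))[0]-[300,190])*5).round(0))
print([((proj(s,fx(*q))[0]-[300,190])*5).round(0).tolist() for q in [(.029,.109,.097),(.029,.071,.097),(.013,.129,.1155)]])
E
```

```text
0.04 [409. 324.]
0.043 [414. 328.]
0.046 [419. 332.]
[[425.0, 263.0], [361.0, 304.0], [436.0, 192.0]]
```

Call:
apply_moves(steps=[{"translation": [0, 0, 0], "turn": [0, 0, 0]}, {"translation": [0, 0, 0], "turn": [0, 0, 0]}, {"translation": [0, 0, 0], "turn": [0, 0, 0]}, {"translation": [0, 0, 0], "turn": [0, 0, 0]}, {"translation": [0, 0, 0], "turn": [0, 0, 0]}, {"translation": [-0.01, 0, 0], "turn": [0, 0, 0]}, {"translation": [-0.03, 0, 0], "turn": [0, 0, 0]}, {"translation": [-0.06, 0, -0.005], "turn": [0, 0, 0]}, {"translation": [-0.1, 0, -0.02], "turn": [0, 0, 0]}, {"translation": [-0.14, 0, -0.04], "turn": [0, 0, 0]}], gripper=0.06)

```text
clock: 28.7
position: [0.5523, 0.0907, 0.2167]
tcp_rot: [0.164, 1.574, -0.166]
contact_force: [0.9, 0.7, 0.2]
opening: 0.06
```

```bash
python3 - <<'E'
from h import *
stt();s=cap('scene','scene18');w=cap('wrist','wrist18');t=cap('top','top18');stt()
cv2.imwrite('pics/l1.png',cv2.resize(s['color'][190:340,260:420,::-1],None,fx=4,fy=4,interpolation=cv2.INTER_CUBIC))
E
```

```text
t 28.7 pos [0.5523 0.0907 0.2167] x [-0.01 -0.   -1.  ] yaw 168.0 F [0.9 0.7 0.2] open 0.06 q [  2.  18.  92.   0.  71. -76.]
t 28.85 pos [0.5535 0.0912 0.2187] x [-0.004  0.    -1.   ] yaw 168.05 F [-0.1 -0.3 -1.2] open 0.06 q [  2.  18.  92.   0.  71. -76.]
```

View pics/l1.png

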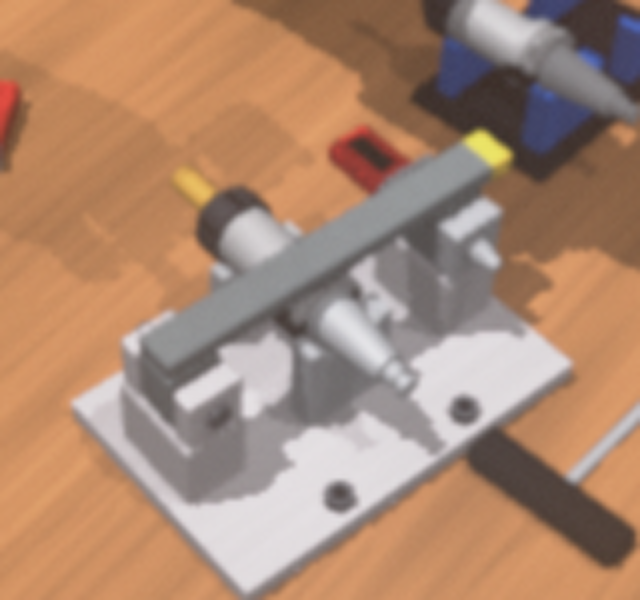

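View pics/wrist18.png

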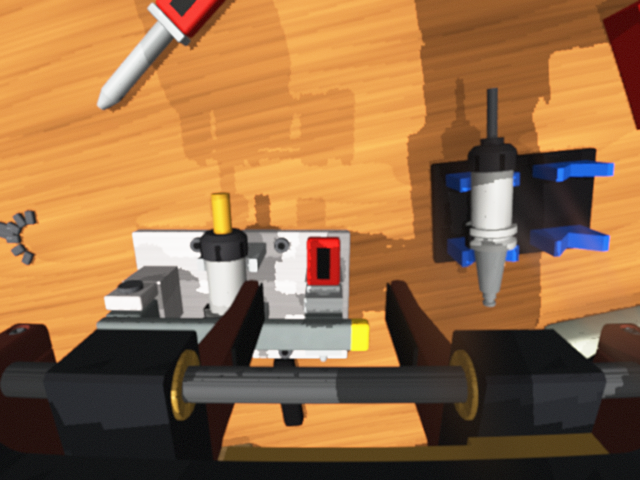

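```bash
python3 - <<'E'
from h import *
w=load('wrist18')
cv2.imwrite('pics/l2.png',cv2.resize(w['color'][215:365,190:390,::-1],None,fx=4,fy=4,interpolation=cv2.INTER_CUBIC))
o=lambda p:((proj(w,fx(*p))[0]-[190,215])*4).round(0).tolist()
for n,p in [('ear front top edge L',(-.029,.109,.097)),('R',(-.029,.071,.097)),('shoulder home top',(-.029,.09,.087)),('handle back top',(-.079,.09,.087)),('strap front edge end',(-.013,.129,.1155)),('strap front at hinge end',(-.013,-.09,.1155)),('flange? cutter tip',(-.118,0,.075))]: print(n,o(p))
E
```

```text
ear front top edge L [616.0, 325.0]
R [442.0, 325.0]
shoulder home top [529.0, 306.0]
handle back top [529.0, 93.0]
strap front edge end [714.0, 432.0]
strap front at hinge end [-311.0, 425.0]
flange? cutter tip [116.0, -95.0]
```

View pics/l2.png

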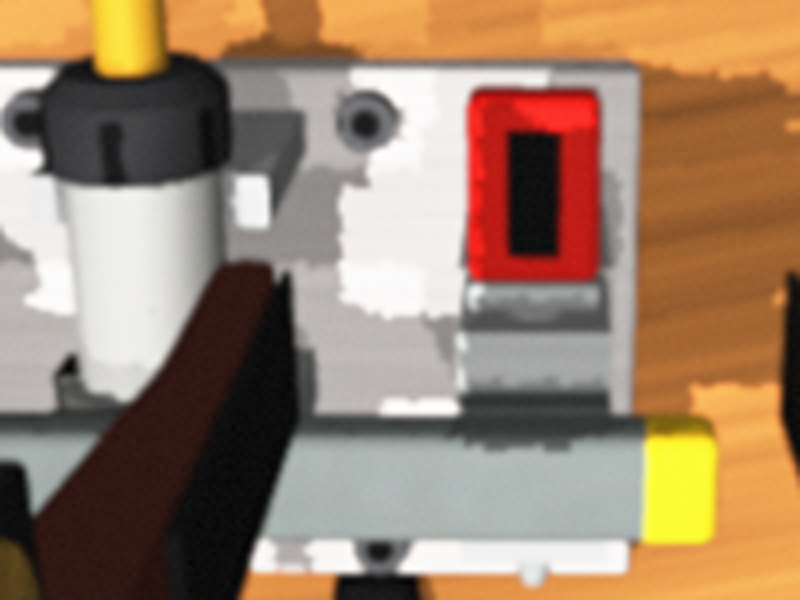

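```bash
python3 - <<'E'
from h import *
a=load('scene0')['color'].astype(int);b=load('scene18')['color'].astype(int)
for n,(x0,y0,x1,y1) in {'spanner':(145,310,240,360),'height':(330,340,370,380),'hexhandle':(380,270,440,330)}.items(): print(n,np.abs(a-b)[y0:y1,x0:x1].max(2).mean().round(1))
stt(); print(workorder.job_done())
E
```

```text
spanner 8.9
height 1.2
hexhandle 1.8
t 28.85 pos [0.5535 0.0912 0.2187] x [-0.004  0.    -1.   ] yaw 168.05 F [-0.1 -0.3 -1.2] open 0.06 q [  2.  18.  92.   0.  71. -76.]
the job is handed in; nothing more can be done
None
```

I placed the gold-mill holder in the fixture, shut the strap over it, pushed the small red pin home and handed the job in at about 29 s. The robot was clear of everything at that point.

Last checks:
- **Holder:** before the strap was shut, the flange measured x −10.0 to +10.3 mm in the fixture, so it is centred to about 0.5 mm. The holder axis was parallel to the fixture's.
- **Strap:** it met its stop at z 115.7 mm under about 12 N, against 115.5 mm in the text. It stayed in line with the shut position in the last views, and the pin passed freely through its eye.
- **Pin:** I pressed it until it stopped under about 10 N. After release, the handle sat within about 1 mm of the ear, and the nose stuck out of the rear ear about as far as expected when home.
- **Bystanders:** the height setter and hex key looked unchanged in a before-and-after image comparison. The spanner's patch differed slightly more. I put that down to the arm's shadow, since I never went near it and it looked the same in the pictures. The drill holder, green holder and larger pin look-alike were not touched.

Two small measurements disagreed. The wrist camera read about 1 to 1.5 mm off sideways, which I corrected for before inserting the pin. The top camera placed the fixture about 2 mm nearer the robot than the wrist camera did, and I used the wrist camera's value.

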